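# Free the feed posts, jog the bridge and probe the feeds

## Robot

A 7-joint arm with a two-finger parallel gripper is mounted at the origin on the work surface. World frame = base frame: x ahead of the robot, y to its left, z up, the work surface at z = 0. Lengths are in m, angles in rad, forces in N, time in s.
With the tool pointing down it reaches from about 0.4 to 0.85 m from the base axis. Payload 4.5 kg.
Tool frame: the origin (TCP) lies at the very end of the fingers, on their centre line; the grasp point (between the pads) lies 19 mm behind it; z points along the fingers, y is the line along which they close (so a half turn about z gives the same grasp; the last joint's range is limited). The gripper opens to 88 mm and grips with 3 to 60 N. Pads are 18 mm wide; open, the fingers measure 123 mm over their backs; the gripper's body (75 mm by 187 mm) begins 45 mm behind the grasp point.
Start: joints at [-1.134, 0.689, -0.195, 1.565, 0.157, 0.902, -0.215], TCP at [0.245, 0.575, 0.239] pointing down, gripper open.
Joint ranges: [-3.01, 3.01], [-0.46, 2.08], [-1.47, 1.51], [0.13, 2.56], [-1, 4.14], [0.04, 2.09], [-2.66, 2.66]. Speed limits (rad/s): [2.57, 2.57, 3.14, 3.14, 3.14, 3.14, 3.14].

## Interface

Orientations are given as a unit quaternion [x, y, z, w].
In Python, from workcell import robot, vision, job_done gives the robot as it stands.
- The arm moves only by the tool carry_out, never from a script. Its argument "plan" is a list of rows, each an object with "delta_pos": the shift along the world's x, y, z in m, a list of three; "rotation": the turn, a rotation vector about the world's x, y, z in degrees, a list of three; "hand": the finger opening in m, from 0 to 0.0881. In form: [{"delta_pos": [tx, ty, tz], "rotation": [rx, ry, rz], "hand": hand}, ...]. A call has 1 to 20 rows; each row is the pose to reach, as a shift and turn from the pose commanded when the call began; what a row does not reach only later rows make up. A row lasts 1/10 s, in which the tool goes at most 50 mm and 8.59 degrees, less where a joint would pass 70% of its speed; a pose out of reach is approached as far as the arm can. A call with a gripper value outside its range is refused whole. The fingers move at their own pace and stop on an object; the grip force is fixed at half the most. Time passes only in rows, so rows that repeat a pose let the fingers close. It gives the time, the measured TCP pose, the force, the opening and the grip force at its end, in the units of the state.
- robot.get_state(): the state, without advancing time (a new reading comes with each control period).
- vision.read_camera(name): name is "scene" or "side" or "wrist"; returns the picture (480x640x3 uint8, blue, green, red); there is no depth.
- vision.camera_params(name): a dict with "camera_matrix" (3x3 intrinsics, pixels), "R" (3x3) and "t" (3): a world point X has camera coordinates R X + t; the wrist camera has in their place "mount" (4x4, takes a point from camera to tool coordinates, whose origin is the TCP and whose axes are the flange's). Camera axes: x right, y down, z forward; pixel columns grow to the right and rows downward; lengths in m; the calibration is good to about 2 mm. A picture is of the moment at which its call begins: read the wrist's pose just before it. camera_params takes no time and is no camera call.
- job_done(): hands the job in; it is judged then, once.
The state is a dict: "clock": time; "q": joint angles; "qvel": joint speeds; "tau": joint torques, N m; "tcp_pos": TCP position; "tcp_rot": TCP orientation; "ft_force": force on the tool from outside, world axes, zero at the start; "moment": the same for the moment, N m; "gripper_width": finger opening in m; "gripper_force": force on a finger pad.
Only numpy, scipy, OpenCV 4.12 (cv2) and the standard library are available. Lean on these libraries where they do the work, as an engineer would, in place of code of your own. Each camera call takes 0.05 s, during which the arm holds its last target. There are 200 camera calls.

## Task

Check the turntable's track feeds: take the spring cap off every feed post that wears one, by pinching its two orange buttons together, and leave all the caps in the green tray, then tilt the jog lever well over towards the green tile, hold it there for a good second and let it spring back to the middle. After that pick up the probe and press its spring tip lightly on the brass heads of all four posts for a moment each, in the order red, yellow, blue, white, and lay the probe back on its black mat. Never jog towards the white tile, and leave the rolling stock, dome, square and wheel where they are.

Things in the scene. Friction and masses are not known exactly. Their poses are not given: they have to be found in the camera images.
- cap1: spring cap that may sit on a post; all four caps are alike, absent ones read None from the start. Black block 30 (x) x 36 (y) mm, z 10 to 34 mm above the origin, on short black skirts (at x +-12.5 to 15) and steel hooks reaching down to z = 0. Origin: centre of the underside, z up; 14 mm above the table when on a post. About 75 g. Its buttons: see cap2; its catch: see cap3
- cap2: cap like cap1. The buttons of every cap: two opposed orange spring buttons stand out on its +y and -y sides, each 22 mm wide (x), from z 13 to 33 mm, outer faces at y = +-28 (56 mm across). Each goes in 5 mm (46 mm across when both are right in), about 2.5 N to start, 5.5 N at the end
- cap3: cap like cap1. The catch of every cap: each button is joined to the hook on the far side, and pressing it moves that hook outward (to y = +-20 mm, below z = 10). The hooks reach 3 mm under the post's head, so the cap lifts straight off only while BOTH buttons are pressed right in; keep them pressed while lifting
- cap4: cap like cap1
- post_red_top (a point): centre of the flat top of the brass head of the fixed red post. Head 22 mm across and 5 thick, top 24 mm above the table, on a 12 mm steel neck, on a red base disc 58 mm across and 4 thick. When it wears a cap the head is hidden, but the red base shows round it
- post_yellow_top (a point): centre of the flat top of the brass head of the fixed yellow post. Head 22 mm across and 5 thick, top 24 mm above the table, on a 12 mm steel neck, on a yellow base disc 58 mm across and 4 thick. When it wears a cap the head is hidden, but the yellow base shows round it
- post_blue_top (a point): centre of the flat top of the brass head of the fixed blue post. Head 22 mm across and 5 thick, top 24 mm above the table, on a 12 mm steel neck, on a blue base disc 58 mm across and 4 thick. When it wears a cap the head is hidden, but the blue base shows round it
- post_white_top (a point): centre of the flat top of the brass head of the fixed white post. Head 22 mm across and 5 thick, top 24 mm above the table, on a 12 mm steel neck, on a white base disc 58 mm across and 4 thick. When it wears a cap the head is hidden, but the white base shows round it
- tray: fixed green open tray, outside 210 (x) x 140 (y) x 26 mm, walls 4 mm, floor about 4 mm thick; origin: centre of the underside
- jog_box: fixed grey box of the jog lever, 80 (x) x 90 (y) x 35 mm; origin: centre of the underside; the lever tilts towards its +y or -y side about an axis along its x that lies 28 mm above the origin
- jog (a joint): jog lever angle (rad): 0 upright, positive leans to jog_box's +y, stops at +-0.5; always sprung to the middle (0.35 N m/rad, about 3 N at the knob near the stop). While it is held over, the bridge of the turntable at the back turns with it
- jog_knob (a point): middle of the lever's red upright cylindrical knob, 18 mm across and 26 long, 53 mm from the hinge axis (81 mm above the table when upright)
- tile_green: fixed flat green tile 50 x 35 x 4 mm beside the jog box, showing which side to jog to; origin: centre of the underside
- tile_white: fixed flat white tile of the same size on the other side of the jog box (not the way to jog)
- mat: fixed black rubber mat 210 (x) x 130 (y) x 3 mm; origin: centre of the underside
- probe: hand probe, lying on the mat at the start. Yellow square handle 110 (x) x 18 x 18 mm with a black band near the tail; origin: middle of the handle's underside, x along the handle to the tip; from the handle's end (x = 55) a 12 mm steel nose to x = 75, then a brass plunger 6 mm across. It can lie on any long side. About 70 g
- probe_tip (a point): rounded end of the probe's brass spring plunger, on the axis of the handle (y = 0, z = 9 mm), 93 mm from the handle's middle when out
- plunger (a joint): how far the probe's plunger is pushed in (m), 0 out, at most 0.008; light spring, 200 N/m, about 0.2 N to start
- van1: bystander: olive plastic box van 100 x 34 x 47 mm, origin underneath
- van2: bystander: the same kind of olive box van
- tender: bystander: black cast tender 90 x 36 x 45 mm
- dome: bystander: brass steam dome 34 mm across, 32 high
- square: bystander: chrome engineer's square, 60 mm stock along x, 16 x 14 mm, with a 20 mm wide blade 3 mm thick standing 80 mm out to +y near its x = 20 end
- wheel: bystander: dark steel wheel blank 44 mm across, 12 high, lying flat
There are look-alikes about, which are no part of the job. Several things have the shape of the tile_green; the one meant has the colours described above.

How it is judged:
By the outcome, as a careful person would: the job done as asked, in the order asked, and still so for the second after the job is handed in, with the robot touching nothing.
Of cap1, cap2, cap3, cap4 only 2 to 4 are there at a start; the rules pass over those that are not, and their reading is None.
At some moment in a run one of probe may be knocked a few centimetres aside while the robot is not near it.
Once in a run the grip may slacken for a moment while it holds something.
It also fails if it takes over 210 s, if anything falls off the work surface, if the arm or the gripper's body presses on something with over 40 N, if the wrist force passes 120 N, or if a joint passes its speed limit or range.

## Working session

There is one attempt and no reset: what is moved stays moved. The work goes in short steps, Python scripts to look and compute and a tool call to move; the robot and the scene stay as the last step left them, time stands still between calls to the robot, and variables do not carry over. Pictures are saved under pics/ and viewed, at most 14 in all, crops included, and the job is handed in when it is done.

Besides the shell and the picture viewer there is one more tool, called after "Emit:" by a JSON object that holds its "name" and its "arguments", one argument or row to a line. carry_out: Moves the arm, as the interface text tells. Its arguments: {"type":"object","properties":{"plan":{"type":"array","items":{"type":"object","properties":{"delta_pos":{"type":"array","items":{"type":"number"}},"rotation":{"type":"array","items":{"type":"number"}},"hand":{"type":"number"}}}}},"required":["plan"]}

```bash
mkdir -p pics; ls
cat > h.py <<'E'
import numpy as np, cv2
from scipy.spatial.transform import Rotation as Ro
from workcell import robot, vision, job_done
def snap(name, fn):
    s=robot.get_state(); im=vision.read_camera(name); cv2.imwrite('pics/'+fn,im); return s,im
def cam(name,s=None):
    p=vision.camera_params(name); K=np.array(p['camera_matrix'])
    if 'mount' in p:
        s=s or robot.get_state(); M=np.array(p['mount']); T=np.eye(4)
        T[:3,:3]=Ro.from_quat(s['tcp_rot']).as_matrix(); T[:3,3]=s['tcp_pos']; W=np.linalg.inv(T@M)
        return K,W[:3,:3],W[:3,3]
    return K,np.array(p['R']),np.array(p['t'])
def ray(c,u,v,z):
    K,R,t=c; d=R.T@np.linalg.inv(K)@[u,v,1]; o=-R.T@t
    return o+d*(z-o[2])/d[2]
def proj(c,X):
    K,R,t=c; x=K@(R@np.array(X)+t); return x[:2]/x[2]
E
python3 - <<'E'
from h import *
for n in ['scene','side','wrist']:
    s,im=snap(n,n+'0.png'); c=cam(n,s); print(n,-c[1].T@c[2],c[1][2])
print({k:np.round(v,3) for k,v in s.items()}); print(vision.camera_params('wrist'))
E
```

```text
pics
scene [ 1.31224147 -0.39237472  0.98212948] [-0.58075091  0.33485368 -0.7420252 ]
side [ 0.12197223 -0.88349086  0.84575057] [ 0.37121799  0.70563059 -0.60355834]
wrist [0.18531677 0.60119221 0.38322577] [ 0.23457344 -0.10158513 -0.96677596]
{'clock': np.float64(0.1), 'q': array([-1.134,  0.69 , -0.195,  1.566,  0.157,  0.902, -0.215]), 'qvel': array([-0.001, -0.002,  0.001, -0.002,  0.001, -0.001, -0.001]), 'tau': array([-3.0000e-03, -5.2850e+01, -1.2710e+00, -1.5384e+01, -5.3000e-02,
        2.0000e-03,  0.0000e+00]), 'tcp_pos': array([0.245, 0.574, 0.238]), 'tcp_rot': array([ 0.2  ,  0.98 , -0.001, -0.   ]), 'ft_force': array([ 0.042,  0.745, -0.546]), 'moment': array([ 0.051, -0.021,  0.038]), 'gripper_force': np.float64(0.0), 'gripper_width': np.float64(0.088)}
{'camera_matrix': array([[407.21764537,   0.        , 323.01684763],
       [  0.        , 407.21764537, 243.06480911],
       [  0.        ,   0.        ,   1.        ]]), 'mount': array([[ 4.77755396e-04, -9.66808186e-01, -2.55502844e-01,
         6.52096583e-02],
       [ 9.99999884e-01,  4.77581161e-04,  6.27232343e-05,
         1.04402000e-03],
       [ 6.13820086e-05, -2.55502844e-01,  9.66808302e-01,
        -1.45256235e-01],
       [ 0.00000000e+00,  0.00000000e+00,  0.00000000e+00,
         1.00000000e+00]])}
```

View pics/scene0.png

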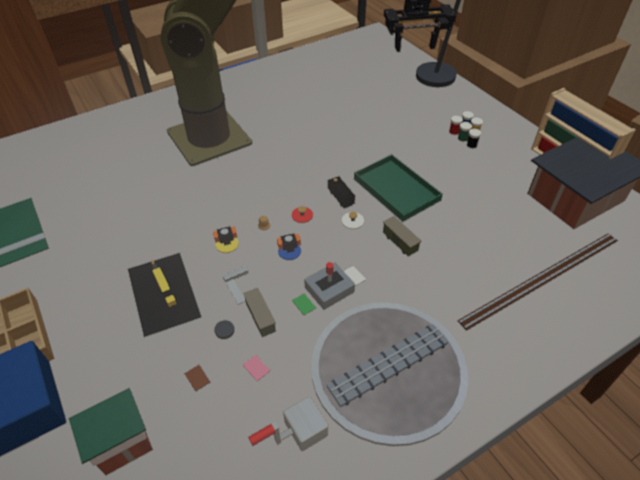

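View pics/side0.png

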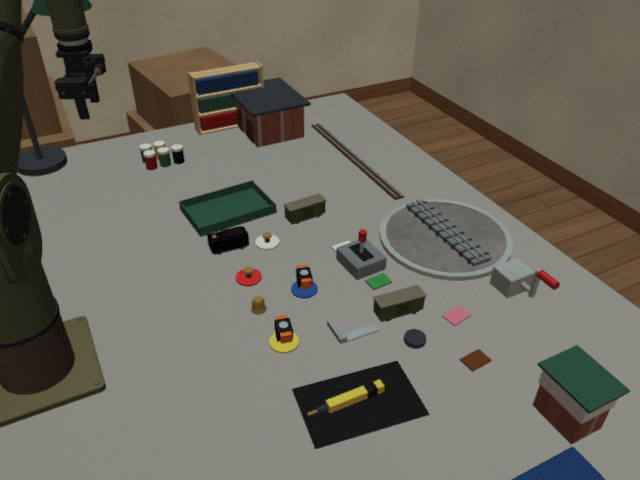

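The scene picture shows caps on yellow (227,238) and blue (289,246). Red (302,214) and white (353,219) are bare. The tray is at (397,186), the lever at (330,268) and the probe on its mat at (162,283). Tile candidates are green (304,304), white (354,275), pink (257,368) and brown (197,377). The green one beside the box at (304,304) fits the description, and I'll confirm it in a crop.

Run:
```python
from h import *
a=cv2.imread('pics/scene0.png'); b=cv2.imread('pics/side0.png')
cv2.imwrite('pics/a1.png',cv2.resize(a[170:330,200:400],None,fx=3.75,fy=3.75,interpolation=2)[:600,:800])
cv2.imwrite('pics/a2.png',cv2.resize(b[215:415,220:420],None,fx=3,fy=3,interpolation=2)[:600,:800])
for n,L in dict(scene=dict(yel=(228,243,.004),blue=(290,251,.004),red=(302,215,.004),white=(353,220,.004),tray=(397,186,.015),green=(304,304,.004),wt=(354,275,.004),knob=(330,267,.081),probe=(162,283,.012),tip=(153,263,.012),tail=(171,301,.012),mat=(164,292,.003)),
 side=dict(yel=(284,341,.004),blue=(304,289,.004),red=(248,277,.004),white=(267,241,.004),tray=(228,208,.015),green=(379,282,.004),knob=(362,236,.081),probe=(347,399,.012),tip=(308,414,.012),tail=(383,387,.012))).items():
    c=cam(n)
    for k,(u,v,z) in L.items(): print(n,k,np.round(ray(c,u,v,z),3))
```

```text
scene yel [ 0.439 -0.137  0.004]
scene blue [ 0.545 -0.017  0.004]
scene red [0.451 0.072 0.004]
scene white [0.538 0.176 0.004]
scene tray [0.502 0.345 0.015]
scene green [ 0.701 -0.068  0.004]
scene wt [0.691 0.075 0.004]
scene knob [0.693 0.006 0.081]
scene probe [ 0.479 -0.325  0.012]
scene tip [ 0.409 -0.322  0.012]
scene tail [ 0.539 -0.325  0.012]
scene mat [ 0.499 -0.33   0.003]
side yel [ 0.434 -0.14   0.004]
side blue [ 0.536 -0.019  0.004]
side red [0.443 0.073 0.004]
side white [0.534 0.177 0.004]
side tray [0.495 0.339 0.015]
side green [ 0.694 -0.073  0.004]
side knob [0.691 0.003 0.081]
side probe [ 0.472 -0.323  0.012]
side tip [ 0.397 -0.321  0.012]
side tail [ 0.542 -0.329  0.012]
```

View pics/a1.png

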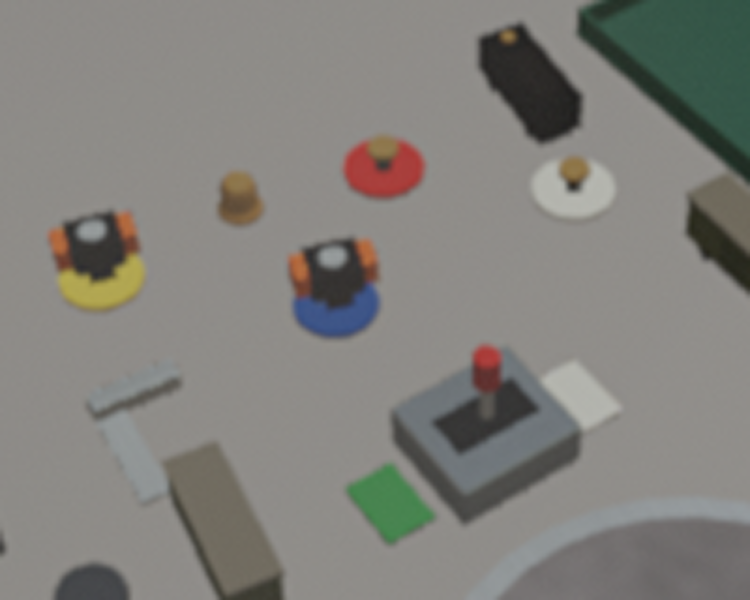

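View pics/a2.png

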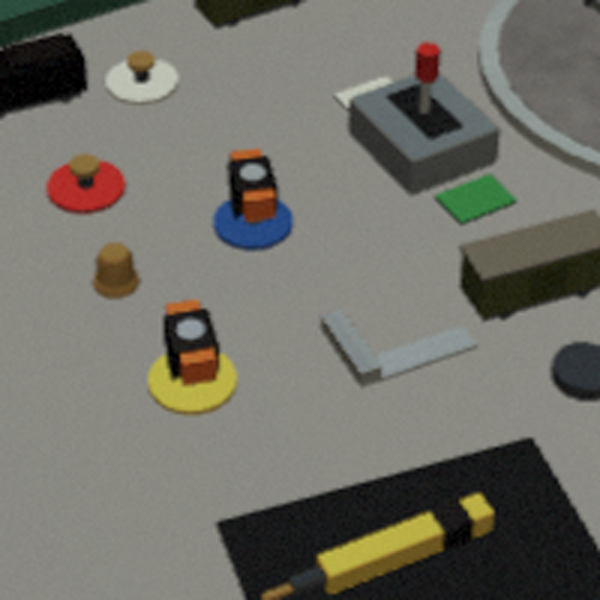

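Run:
```python
from h import *
c=cam('scene'); d=cam('side')
for n,cc,l,r in [('yel',c,(216,236),(233.9,233.2)),('blue',c,(280,243.3),(298.1,239.3)),('blueside',d,(220+258/3,215+197/3),(220+245/3,215+157/3)),('yelside',d,(220+198/3,215+357/3),(220+184/3,215+308/3))]:
    a=ray(cc,*l,.045)[:2];b=ray(cc,*r,.045)[:2]; print(n,a,b,(a+b)/2,np.linalg.norm(b-a),np.degrees(np.arctan2(*(b-a)[::-1])))
s=robot.get_state(); print(Ro.from_quat(s['tcp_rot']).as_matrix().round(3))
```

```text
yel [ 0.43842541 -0.16337245] [ 0.45317604 -0.12194806] [ 0.44580073 -0.14266026] 0.043972277168778315 70.39991153582699
blue [ 0.54260889 -0.04137842] [0.55440317 0.00227926] [ 0.54850603 -0.01954958] 0.04522276144810784 74.88222566272337
blueside [ 0.53161341 -0.03954665] [0.54278179 0.00436194] [ 0.5371976  -0.01759236] 0.04530669888566167 75.72913676884822
yelside [ 0.42963222 -0.16146719] [ 0.43987057 -0.11735911] [ 0.43475139 -0.13941315] 0.045280757393752945 76.93193839203393
[[-0.92   0.392 -0.   ]
 [ 0.392  0.92  -0.001]
 [-0.    -0.001 -1.   ]]
```

Emit:
{"name": "carry_out", "arguments": {
  "plan": [
    {"delta_pos": [0.285, -0.594, -0.04], "rotation": [0, 0, 8], "hand": 0.088},
    {"delta_pos": [0.285, -0.594, -0.04], "rotation": [0, 0, 8], "hand": 0.088},
    {"delta_pos": [0.285, -0.594, -0.04], "rotation": [0, 0, 8], "hand": 0.088},
    {"delta_pos": [0.285, -0.594, -0.04], "rotation": [0, 0, 8], "hand": 0.088},
    {"delta_pos": [0.285, -0.594, -0.04], "rotation": [0, 0, 8], "hand": 0.088},
    {"delta_pos": [0.285, -0.594, -0.04], "rotation": [0, 0, 8], "hand": 0.088},
    {"delta_pos": [0.285, -0.594, -0.04], "rotation": [0, 0, 8], "hand": 0.088},
    {"delta_pos": [0.285, -0.594, -0.04], "rotation": [0, 0, 8], "hand": 0.088},
    {"delta_pos": [0.285, -0.594, -0.04], "rotation": [0, 0, 8], "hand": 0.088},
    {"delta_pos": [0.285, -0.594, -0.04], "rotation": [0, 0, 8], "hand": 0.088},
    {"delta_pos": [0.285, -0.594, -0.04], "rotation": [0, 0, 8], "hand": 0.088},
    {"delta_pos": [0.285, -0.594, -0.04], "rotation": [0, 0, 8], "hand": 0.088},
    {"delta_pos": [0.285, -0.594, -0.04], "rotation": [0, 0, 8], "hand": 0.088},
    {"delta_pos": [0.285, -0.594, -0.04], "rotation": [0, 0, 8], "hand": 0.088},
    {"delta_pos": [0.285, -0.594, -0.04], "rotation": [0, 0, 8], "hand": 0.088},
    {"delta_pos": [0.285, -0.594, -0.04], "rotation": [0, 0, 8], "hand": 0.088},
    {"delta_pos": [0.285, -0.594, -0.04], "rotation": [0, 0, 8], "hand": 0.088},
    {"delta_pos": [0.285, -0.594, -0.04], "rotation": [0, 0, 8], "hand": 0.088}
  ]
}}

```text
clock: 1.95
tcp_pos: [0.5295, -0.0169, 0.199]
tcp_rot: [0.129, 0.992, 0.0, -0.0]
ft_force: [-0.7, -0.3, 0.1]
gripper_width: 0.0881
gripper_force: 0.0
```

Run:
```python
from h import *
s,im=snap('wrist','w1.png'); import pickle; pickle.dump(s,open('s1.pkl','wb')); print(s['clock'],s['tcp_pos'],s['tcp_rot'],s['ft_force'])
```

```text
1.95 [ 0.52954881 -0.01693557  0.19896792] [ 1.29483007e-01  9.91581567e-01  3.70406667e-04 -1.01044538e-04] [-0.70014734 -0.27356168  0.06794846]
```

View pics/w1.png

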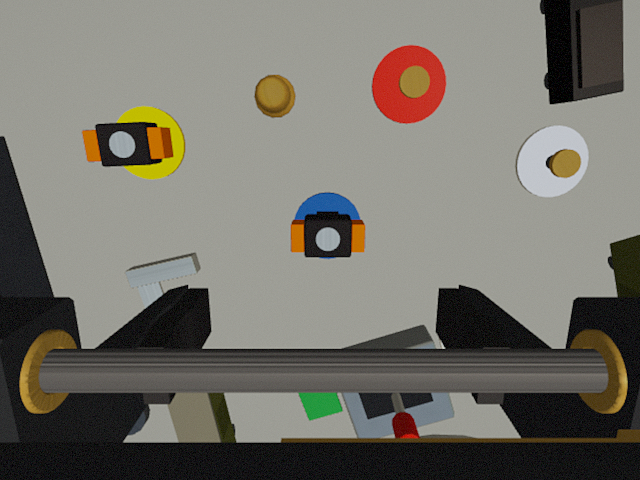

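Wrist view: blue cap disc at (328,239), yellow cap at (122,145), red head (415,82), white head (566,163), and green tile (320,403) next to the box.

Run:
```python
from h import *
import pickle; s=pickle.load(open('s1.pkl','rb')); c=cam('wrist',s)
im=cv2.imread('pics/w1.png'); hsv=cv2.cvtColor(im,cv2.COLOR_BGR2HSV)
o=cv2.inRange(hsv,(8,200,120),(18,255,255))
for n,(u,v) in dict(blue=(328,239),yel=(122,145)).items():
    p=ray(c,u,v,.048)
    m=np.zeros_like(o); m[v-30:v+30,u-45:u+53]=o[v-30:v+30,u-45:u+53]
    k,_,st,ce=cv2.connectedComponentsWithStats(m); I=[i for i in range(1,k) if st[i,4]>80]
    q=sorted([tuple(ce[i]) for i in I]); print(n,p,[st[i].tolist() for i in I])
    a=ray(c,*q[0],.045);b=ray(c,*q[-1],.045); print(a,b,(a+b)/2,np.degrees(np.arctan2(*(a-b)[1::-1])))
for n,(u,v,z) in dict(red=(415,82,.024),white=(566,163,.024),redbase=(409,84,.004),whitebase=(552,162,.004),knob=(402,425,.09)).items(): print(n,ray(c,u,v,z))
# blue/yellow base: hull circle
for n,lo,hi in [('y',(25,200,150),(34,255,255)),('b',(100,150,60),(115,255,255))]:
    m=cv2.inRange(hsv,lo,hi); k,_,st,ce=cv2.connectedComponentsWithStats(m); i=1+np.argmax(st[1:,4]); print(n,st[i])
    x,y,w,h,_=st[i]; print(ray(c,x+w-36.5,y+36.5,.004), ray(c,x+w/2,y+w/2,.004))
for k in range(0,0):pass
```

```text
blue [ 0.54048206 -0.01479398  0.048     ] [[291, 224, 13, 28, 351], [351, 224, 14, 28, 352]]
[ 0.53393895 -0.03713053  0.045     ] [0.54585222 0.00687602 0.045     ] [ 0.53989559 -0.01512726  0.045     ] -105.14779299178845
yel [ 0.4367788  -0.13823533  0.048     ] [[147, 127, 26, 32, 700], [83, 130, 18, 31, 411]]
[ 0.4310912  -0.16080684  0.045     ] [ 0.44157148 -0.11326689  0.045     ] [ 0.43633134 -0.13703686  0.045     ] -102.43211894223282
red [0.44747868 0.07611035 0.024     ]
white [0.53499533 0.17725841 0.024     ]
redbase [0.44649851 0.07598505 0.004     ]
whitebase [0.53548448 0.17725871 0.004     ]
knob [0.67984751 0.00417809 0.09      ]
y [ 117  107   67   72 1800]
[ 0.43649585 -0.13841764  0.004     ] [ 0.43490303 -0.13521317  0.004     ]
b [ 295  193   65   27 1029]
[ 0.54229545 -0.01868514  0.004     ] [ 0.53978485 -0.01448464  0.004     ]
```

Emit:
{"name": "carry_out", "arguments": {
  "plan": [
    {"delta_pos": [0.011, 0.002, -0.05], "rotation": [0, 0, 0], "hand": 0.088},
    {"delta_pos": [0.011, 0.002, -0.1], "rotation": [0, 0, 0], "hand": 0.088},
    {"delta_pos": [0.011, 0.002, -0.14], "rotation": [0, 0, 0], "hand": 0.088},
    {"delta_pos": [0.011, 0.002, -0.165], "rotation": [0, 0, 0], "hand": 0.088},
    {"delta_pos": [0.011, 0.002, -0.181], "rotation": [0, 0, 0], "hand": 0.088},
    {"delta_pos": [0.011, 0.002, -0.181], "rotation": [0, 0, 0], "hand": 0.088},
    {"delta_pos": [0.011, 0.002, -0.181], "rotation": [0, 0, 0], "hand": 0.088}
  ]
}}

```text
clock: 2.7
tcp_pos: [0.5411, -0.0163, 0.0181]
tcp_rot: [0.131, 0.991, 0.0, 0.0]
ft_force: [0.9, -0.3, 0.2]
gripper_width: 0.0879
gripper_force: 0.0
```

Emit:
{"name": "carry_out", "arguments": {
  "plan": [
    {"delta_pos": [-0.001, 0.001, 0], "rotation": [0, 0, 0], "hand": 0.044},
    {"delta_pos": [-0.001, 0.001, 0], "rotation": [0, 0, 0], "hand": 0.04},
    {"delta_pos": [-0.001, 0.001, 0], "rotation": [0, 0, 0], "hand": 0.04},
    {"delta_pos": [-0.001, 0.001, 0], "rotation": [0, 0, 0], "hand": 0.04},
    {"delta_pos": [-0.001, 0.001, 0], "rotation": [0, 0, 0], "hand": 0.04},
    {"delta_pos": [-0.001, 0.001, 0], "rotation": [0, 0, 0], "hand": 0.04},
    {"delta_pos": [-0.001, 0.001, 0], "rotation": [0, 0, 0], "hand": 0.04}
  ]
}}

```text
clock: 3.4
tcp_pos: [0.5403, -0.016, 0.0184]
tcp_rot: [0.131, 0.991, 0.0, 0.0]
ft_force: [-0.8, 0.7, 6.8]
gripper_width: 0.0448
gripper_force: 30.0
```

Emit:
{"name": "carry_out", "arguments": {
  "plan": [
    {"delta_pos": [-0.001, 0.001, 0.01], "rotation": [0, 0, 0], "hand": 0.04},
    {"delta_pos": [-0.001, 0.001, 0.02], "rotation": [0, 0, 0], "hand": 0.04},
    {"delta_pos": [-0.001, 0.001, 0.04], "rotation": [0, 0, 0], "hand": 0.04},
    {"delta_pos": [-0.001, 0.001, 0.08], "rotation": [0, 0, 0], "hand": 0.04},
    {"delta_pos": [-0.001, 0.001, 0.12], "rotation": [0, 0, 0], "hand": 0.04},
    {"delta_pos": [-0.001, 0.001, 0.13], "rotation": [0, 0, 0], "hand": 0.04},
    {"delta_pos": [-0.001, 0.001, 0.13], "rotation": [0, 0, 0], "hand": 0.04}
  ]
}}

```text
clock: 4.1
tcp_pos: [0.5399, -0.0151, 0.1497]
tcp_rot: [0.131, 0.991, 0.0, 0.002]
ft_force: [0.0, 0.7, -0.9]
gripper_width: 0.0447
gripper_force: 30.0
```

Run:
```python
from h import *
s,im=snap('scene','sc2.png'); c=cam('scene')
m=cv2.inRange(cv2.cvtColor(im,cv2.COLOR_BGR2HSV),(60,60,20),(95,255,120)); m[:140]=0;m[230:]=0;m[:,:340]=0;m[:,460:]=0
cs,_=cv2.findContours(m,0,2); k=max(cs,key=cv2.contourArea); print(cv2.minAreaRect(k)); q=cv2.approxPolyDP(cv2.convexHull(k),4,True)[:,0]; print(q)
for u,v in q: print((u,v),ray(c,u,v,.026),ray(c,u,v,0))
crop=np.hstack([cv2.resize(im[130:290,220:460],(720,480),interpolation=2)]); cv2.imwrite('pics/c2.png',crop)
```

```text
((397.67120361328125, 185.73927307128906), (80.85015869140625, 45.29902648925781), 41.423667907714844)
[[440 198]
 [402 219]
 [355 173]
 [392 156]]
(np.int32(440), np.int32(198)) [0.60971049 0.40410107 0.026     ] [0.59060659 0.42575961 0.        ]
(np.int32(402), np.int32(219)) [0.61872562 0.27112672 0.026     ] [0.59986686 0.2891693  0.        ]
(np.int32(355), np.int32(173)) [0.40598429 0.27030009 0.026     ] [0.38134047 0.28832018 0.        ]
(np.int32(392), np.int32(156)) [0.40062503 0.40253249 0.026     ] [3.75835477e-01 4.24148375e-01 1.11022302e-16]
```

View pics/c2.png

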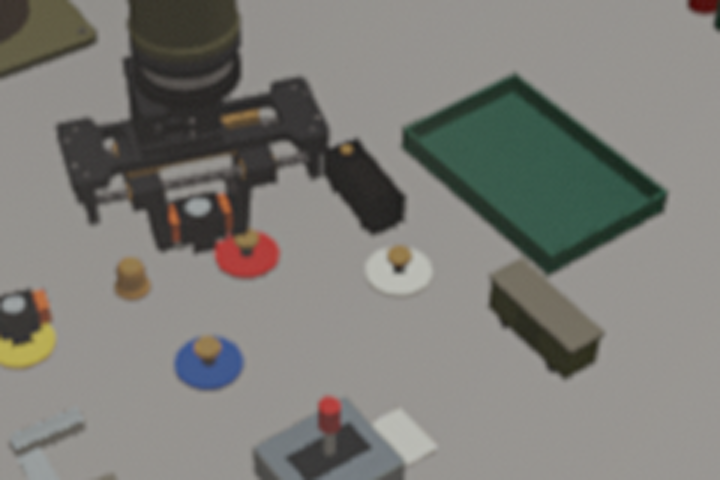

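Emit:
{"name": "carry_out", "arguments": {
  "plan": [
    {"delta_pos": [0.025, 0.05, 0], "rotation": [0, 0, 4], "hand": 0.04},
    {"delta_pos": [0.025, 0.1, 0], "rotation": [0, 0, 8], "hand": 0.04},
    {"delta_pos": [0.025, 0.15, 0], "rotation": [0, 0, 12], "hand": 0.04},
    {"delta_pos": [0.025, 0.2, 0], "rotation": [0, 0, 15], "hand": 0.04},
    {"delta_pos": [0.025, 0.25, 0], "rotation": [0, 0, 15], "hand": 0.04},
    {"delta_pos": [0.025, 0.3, 0], "rotation": [0, 0, 15], "hand": 0.04},
    {"delta_pos": [0.025, 0.35, 0], "rotation": [0, 0, 15], "hand": 0.04},
    {"delta_pos": [0.025, 0.352, -0.03], "rotation": [0, 0, 15], "hand": 0.04},
    {"delta_pos": [0.025, 0.352, -0.07], "rotation": [0, 0, 15], "hand": 0.04},
    {"delta_pos": [0.025, 0.352, -0.1], "rotation": [0, 0, 15], "hand": 0.04},
    {"delta_pos": [0.025, 0.352, -0.12], "rotation": [0, 0, 15], "hand": 0.04},
    {"delta_pos": [0.025, 0.352, -0.12], "rotation": [0, 0, 15], "hand": 0.04}
  ]
}}

```text
clock: 5.35
tcp_pos: [0.5603, 0.3346, 0.0223]
tcp_rot: [0.0, 1.0, -0.003, -0.004]
ft_force: [0.5, -0.7, -1.9]
gripper_width: 0.0447
gripper_force: 30.0
```

Emit:
{"name": "carry_out", "arguments": {
  "plan": [
    {"delta_pos": [0, 0, 0], "rotation": [0, 0, 0], "hand": 0.04},
    {"delta_pos": [0, 0, 0], "rotation": [0, 0, 0], "hand": 0.04}
  ]
}}

```text
clock: 5.55
tcp_pos: [0.5644, 0.3374, 0.0284]
tcp_rot: [0.001, 1.0, 0.0, 0.0]
ft_force: [0.4, -0.6, -0.6]
gripper_width: 0.0447
gripper_force: 30.0
```

Transient only. Lower, release and rise.

Emit:
{"name": "carry_out", "arguments": {
  "plan": [
    {"delta_pos": [0, 0, -0.01], "rotation": [0, 0, 0], "hand": 0.04},
    {"delta_pos": [0, 0, -0.0185], "rotation": [0, 0, 0], "hand": 0.04},
    {"delta_pos": [0, 0, -0.0185], "rotation": [0, 0, 0], "hand": 0.04},
    {"delta_pos": [0, 0, -0.0185], "rotation": [0, 0, 0], "hand": 0.066},
    {"delta_pos": [0, 0, -0.0185], "rotation": [0, 0, 0], "hand": 0.066},
    {"delta_pos": [0, 0, -0.0185], "rotation": [0, 0, 0], "hand": 0.066},
    {"delta_pos": [0, 0, -0.0185], "rotation": [0, 0, 0], "hand": 0.066},
    {"delta_pos": [0, 0, 0.0], "rotation": [0, 0, 0], "hand": 0.066},
    {"delta_pos": [0, 0, 0.04], "rotation": [0, 0, 0], "hand": 0.066},
    {"delta_pos": [0, 0, 0.08], "rotation": [0, 0, 0], "hand": 0.066},
    {"delta_pos": [0, 0, 0.12], "rotation": [0, 0, 0], "hand": 0.088},
    {"delta_pos": [0, 0, 0.12], "rotation": [0, 0, 0], "hand": 0.088}
  ]
}}

```text
clock: 6.75
tcp_pos: [0.5671, 0.3397, 0.1551]
tcp_rot: [0.001, 1.0, 0.004, 0.005]
ft_force: [0.7, 0.7, -0.7]
gripper_width: 0.0799
gripper_force: 0.0
```

Run:
```python
from h import *
s,im=snap('wrist','w3.png'); print(s['clock'],s['tcp_pos'],s['ft_force'])
```

```text
6.75 [0.56713731 0.33968102 0.15506097] [ 0.69218306  0.69240569 -0.69376238]
```

View pics/w3.png

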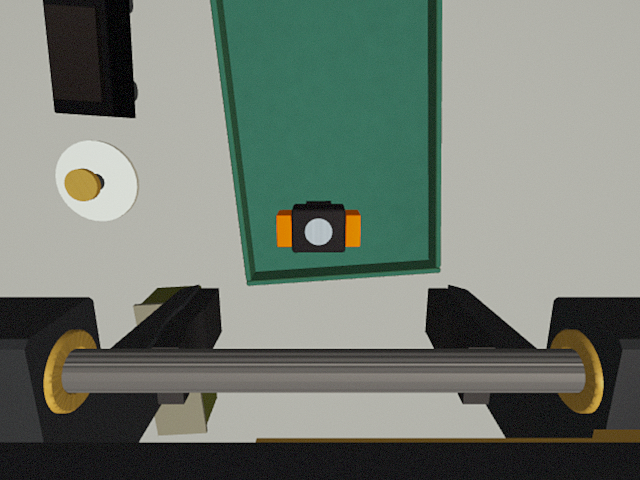

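Emit:
{"name": "carry_out", "arguments": {
  "plan": [
    {"delta_pos": [-0.1285, -0.475, 0], "rotation": [0, 0, -12.5], "hand": 0.088},
    {"delta_pos": [-0.1285, -0.475, 0], "rotation": [0, 0, -12.5], "hand": 0.088},
    {"delta_pos": [-0.1285, -0.475, 0], "rotation": [0, 0, -12.5], "hand": 0.088},
    {"delta_pos": [-0.1285, -0.475, 0], "rotation": [0, 0, -12.5], "hand": 0.088},
    {"delta_pos": [-0.1285, -0.475, 0], "rotation": [0, 0, -12.5], "hand": 0.088},
    {"delta_pos": [-0.1285, -0.475, 0], "rotation": [0, 0, -12.5], "hand": 0.088},
    {"delta_pos": [-0.1285, -0.475, 0], "rotation": [0, 0, -12.5], "hand": 0.088},
    {"delta_pos": [-0.1285, -0.475, 0], "rotation": [0, 0, -12.5], "hand": 0.088},
    {"delta_pos": [-0.1285, -0.475, 0], "rotation": [0, 0, -12.5], "hand": 0.088},
    {"delta_pos": [-0.1285, -0.475, 0], "rotation": [0, 0, -12.5], "hand": 0.088},
    {"delta_pos": [-0.1285, -0.475, 0], "rotation": [0, 0, -12.5], "hand": 0.088},
    {"delta_pos": [-0.1285, -0.475, 0], "rotation": [0, 0, -12.5], "hand": 0.088},
    {"delta_pos": [-0.1285, -0.475, 0], "rotation": [0, 0, -12.5], "hand": 0.088},
    {"delta_pos": [-0.1285, -0.475, -0.04], "rotation": [0, 0, -12.5], "hand": 0.088},
    {"delta_pos": [-0.1285, -0.475, -0.07], "rotation": [0, 0, -12.5], "hand": 0.088},
    {"delta_pos": [-0.1285, -0.475, -0.07], "rotation": [0, 0, -12.5], "hand": 0.088},
    {"delta_pos": [-0.1285, -0.475, -0.07], "rotation": [0, 0, -12.5], "hand": 0.088}
  ]
}}

```text
clock: 8.5
tcp_pos: [0.4356, -0.1364, 0.0778]
tcp_rot: [0.108, 0.994, 0.0, -0.001]
ft_force: [0.7, 0.1, 0.7]
gripper_width: 0.0883
gripper_force: 0.0
```

Run:
```python
from h import *
s,im=snap('wrist','w4.png'); print(s['clock'],s['tcp_pos'],s['tcp_rot'],s['ft_force']); c=cam('wrist',s)
o=cv2.inRange(cv2.cvtColor(im,cv2.COLOR_BGR2HSV),(8,200,120),(18,255,255))
k,_,st,ce=cv2.connectedComponentsWithStats(o)
for i in range(1,k):
    if st[i,4]>200: print(st[i],ce[i],ray(c,*ce[i],.046))
```

```text
8.5 [ 0.43563933 -0.1363843   0.07782971] [ 1.07986372e-01  9.94152157e-01  2.25428651e-04 -6.17090561e-04] [0.6927595  0.05406388 0.6740137 ]
[257 259  22  46 931] [267.57894737 281.6358754 ] [ 0.43051586 -0.16039081  0.046     ]
[356 260  22  45 944] [366.27860169 281.87288136] [ 0.44038963 -0.11593724  0.046     ]
```

Emit:
{"name": "carry_out", "arguments": {
  "plan": [
    {"delta_pos": [0.001, -0.0015, -0.04], "rotation": [0, 0, 0], "hand": 0.088},
    {"delta_pos": [0.001, -0.0015, -0.06], "rotation": [0, 0, 0], "hand": 0.088},
    {"delta_pos": [0.001, -0.0015, -0.06], "rotation": [0, 0, 0], "hand": 0.088},
    {"delta_pos": [0.001, -0.0015, -0.06], "rotation": [0, 0, 0], "hand": 0.088},
    {"delta_pos": [0.001, -0.0015, -0.06], "rotation": [0, 0, 0], "hand": 0.04},
    {"delta_pos": [0.001, -0.0015, -0.06], "rotation": [0, 0, 0], "hand": 0.04},
    {"delta_pos": [0.001, -0.0015, -0.06], "rotation": [0, 0, 0], "hand": 0.04},
    {"delta_pos": [0.001, -0.0015, -0.06], "rotation": [0, 0, 0], "hand": 0.04},
    {"delta_pos": [0.001, -0.0015, -0.06], "rotation": [0, 0, 0], "hand": 0.04},
    {"delta_pos": [0.001, -0.0015, -0.06], "rotation": [0, 0, 0], "hand": 0.04},
    {"delta_pos": [0.001, -0.0015, -0.06], "rotation": [0, 0, 0], "hand": 0.04},
    {"delta_pos": [0.001, -0.0015, -0.06], "rotation": [0, 0, 0], "hand": 0.04}
  ]
}}

```text
clock: 9.75
tcp_pos: [0.4368, -0.1396, 0.0183]
tcp_rot: [0.11, 0.994, -0.0, 0.0]
ft_force: [0.8, 0.6, 7.5]
gripper_width: 0.0451
gripper_force: 30.0
```

Emit:
{"name": "carry_out", "arguments": {
  "plan": [
    {"delta_pos": [0, 0, 0.01], "rotation": [0, 0, 0], "hand": 0.04},
    {"delta_pos": [0, 0, 0.02], "rotation": [0, 0, 0], "hand": 0.04},
    {"delta_pos": [0, 0, 0.04], "rotation": [0, 0, 0], "hand": 0.04},
    {"delta_pos": [0, 0, 0.08], "rotation": [0, 0, 0], "hand": 0.04},
    {"delta_pos": [0, 0, 0.12], "rotation": [0, 0, 0], "hand": 0.04},
    {"delta_pos": [0, 0, 0.13], "rotation": [0, 0, 0], "hand": 0.04}
  ]
}}

```text
clock: 10.35
tcp_pos: [0.4377, -0.1397, 0.1507]
tcp_rot: [0.11, 0.994, 0.0, 0.002]
ft_force: [-0.1, -0.1, -1.5]
gripper_width: 0.0448
gripper_force: 30.0
```

Emit:
{"name": "carry_out", "arguments": {
  "plan": [
    {"delta_pos": [0.003, 0.045, 0], "rotation": [0, 0, 0], "hand": 0.04},
    {"delta_pos": [0.005, 0.09, 0], "rotation": [0, 0, 3], "hand": 0.04},
    {"delta_pos": [0.007, 0.135, 0], "rotation": [0, 0, 6], "hand": 0.04},
    {"delta_pos": [0.01, 0.18, 0], "rotation": [0, 0, 10], "hand": 0.04},
    {"delta_pos": [0.013, 0.225, 0], "rotation": [0, 0, 12.5], "hand": 0.04},
    {"delta_pos": [0.013, 0.27, 0], "rotation": [0, 0, 12.5], "hand": 0.04},
    {"delta_pos": [0.013, 0.315, 0], "rotation": [0, 0, 12.5], "hand": 0.04},
    {"delta_pos": [0.013, 0.36, 0], "rotation": [0, 0, 12.5], "hand": 0.04},
    {"delta_pos": [0.013, 0.405, 0], "rotation": [0, 0, 12.5], "hand": 0.04},
    {"delta_pos": [0.013, 0.45, 0], "rotation": [0, 0, 12.5], "hand": 0.04},
    {"delta_pos": [0.013, 0.4745, 0], "rotation": [0, 0, 12.5], "hand": 0.04},
    {"delta_pos": [0.013, 0.4745, 0], "rotation": [0, 0, 12.5], "hand": 0.04},
    {"delta_pos": [0.013, 0.4745, -0.04], "rotation": [0, 0, 12.5], "hand": 0.04},
    {"delta_pos": [0.013, 0.4745, -0.08], "rotation": [0, 0, 12.5], "hand": 0.04},
    {"delta_pos": [0.013, 0.4745, -0.11], "rotation": [0, 0, 12.5], "hand": 0.04},
    {"delta_pos": [0.013, 0.4745, -0.12], "rotation": [0, 0, 12.5], "hand": 0.04},
    {"delta_pos": [0.013, 0.4745, -0.12], "rotation": [0, 0, 12.5], "hand": 0.04},
    {"delta_pos": [0.013, 0.4745, -0.12], "rotation": [0, 0, 12.5], "hand": 0.04}
  ]
}}

```text
clock: 12.15
tcp_pos: [0.4499, 0.335, 0.0285]
tcp_rot: [0.001, 1.0, 0.0, 0.0]
ft_force: [0.1, 0.3, -1.6]
gripper_width: 0.045
gripper_force: 30.0
```

Emit:
{"name": "carry_out", "arguments": {
  "plan": [
    {"delta_pos": [0, 0, -0.01], "rotation": [0, 0, 0], "hand": 0.04},
    {"delta_pos": [0, 0, -0.0185], "rotation": [0, 0, 0], "hand": 0.04},
    {"delta_pos": [0, 0, -0.0185], "rotation": [0, 0, 0], "hand": 0.04},
    {"delta_pos": [0, 0, -0.0185], "rotation": [0, 0, 0], "hand": 0.066},
    {"delta_pos": [0, 0, -0.0185], "rotation": [0, 0, 0], "hand": 0.066},
    {"delta_pos": [0, 0, -0.0185], "rotation": [0, 0, 0], "hand": 0.066},
    {"delta_pos": [0, 0, -0.0185], "rotation": [0, 0, 0], "hand": 0.066},
    {"delta_pos": [0, 0, 0.0], "rotation": [0, 0, 0], "hand": 0.066},
    {"delta_pos": [0, 0, 0.04], "rotation": [0, 0, 0], "hand": 0.066},
    {"delta_pos": [0, 0, 0.08], "rotation": [0, 0, 0], "hand": 0.066},
    {"delta_pos": [0, 0, 0.12], "rotation": [0, 0, 0], "hand": 0.066},
    {"delta_pos": [0, 0, 0.15], "rotation": [0, 0, 0], "hand": 0.066},
    {"delta_pos": [0, 0, 0.15], "rotation": [0, 0, 0], "hand": 0.066},
    {"delta_pos": [0, 0, 0.15], "rotation": [0, 0, 0], "hand": 0.066}
  ]
}}

```text
clock: 13.55
tcp_pos: [0.4497, 0.3348, 0.1781]
tcp_rot: [0.001, 1.0, 0.0, 0.001]
ft_force: [-0.9, 0.4, -0.2]
gripper_width: 0.0658
gripper_force: 0.0
```

Run:
```python
from h import *
s,im=snap('wrist','w5.png'); print(s['clock'],s['tcp_pos'],s['ft_force'])
s,im2=snap('scene','sc5.png')
a=cv2.resize(im,(400,300)); b=cv2.resize(im2[245:315,280:380],(400,280),interpolation=2); b=cv2.copyMakeBorder(b,0,20,0,0,0)
cv2.imwrite('pics/c5.png',np.hstack([a,b]))
```

```text
13.55 [0.44969729 0.33480452 0.17810299] [-0.89745937  0.37252578 -0.16723961]
```

View pics/c5.png

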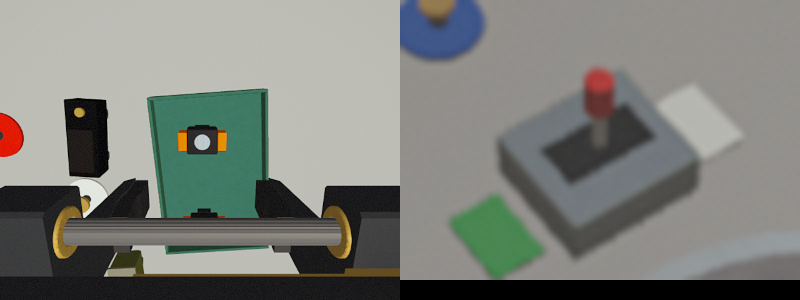

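Both caps sit upright in the tray. The green tile is on the -y side of the box, the white one on +y.

Emit:
{"name": "carry_out", "arguments": {
  "plan": [
    {"delta_pos": [0.192, -0.331, 0], "rotation": [0, 0, 0], "hand": 0.05},
    {"delta_pos": [0.192, -0.331, 0], "rotation": [0, 0, 0], "hand": 0.05},
    {"delta_pos": [0.192, -0.331, 0], "rotation": [0, 0, 0], "hand": 0.05},
    {"delta_pos": [0.192, -0.331, 0], "rotation": [0, 0, 0], "hand": 0.05},
    {"delta_pos": [0.192, -0.331, 0], "rotation": [0, 0, 0], "hand": 0.05},
    {"delta_pos": [0.192, -0.331, 0], "rotation": [0, 0, 0], "hand": 0.05},
    {"delta_pos": [0.192, -0.331, 0], "rotation": [0, 0, 0], "hand": 0.05},
    {"delta_pos": [0.192, -0.331, 0], "rotation": [0, 0, 0], "hand": 0.05},
    {"delta_pos": [0.192, -0.331, 0], "rotation": [0, 0, 0], "hand": 0.05},
    {"delta_pos": [0.192, -0.331, 0], "rotation": [0, 0, 0], "hand": 0.05},
    {"delta_pos": [0.192, -0.331, 0], "rotation": [0, 0, 0], "hand": 0.05},
    {"delta_pos": [0.192, -0.331, 0], "rotation": [0, 0, 0], "hand": 0.05}
  ]
}}

```text
clock: 14.85
tcp_pos: [0.6406, 0.0062, 0.1775]
tcp_rot: [-0.001, 1.0, 0.0, -0.001]
ft_force: [-1.1, 0.6, 0.3]
gripper_width: 0.0502
gripper_force: 0.0
```

Run:
```python
from h import *
s,im=snap('wrist','w6.png'); print(s['clock'],s['tcp_pos'],s['tcp_rot']); c=cam('wrist',s)
h=cv2.cvtColor(im,cv2.COLOR_BGR2HSV)
for n,m,z in [('knob',cv2.inRange(h,(0,180,60),(6,255,255))|cv2.inRange(h,(174,180,60),(180,255,255)),.081),('green',cv2.inRange(h,(50,180,60),(70,255,255)),.004)]:
    k,_,st,ce=cv2.connectedComponentsWithStats(m)
    for i in range(1,k):
        if st[i,4]>100: print(n,st[i],ce[i],ray(c,*ce[i],z))
```

```text
14.85 [0.64063254 0.00622294 0.17746998] [-1.02567223e-03  9.99999193e-01  4.72833484e-04 -5.82306930e-04]
knob [307 306  27  40 907] [320.12679162 325.13781698] [0.6946095  0.00549711 0.081     ]
green [ 212  258   44   36 1196] [233.80351171 273.16304348] [ 0.6856908  -0.06621379  0.004     ]
```

View pics/w6.png

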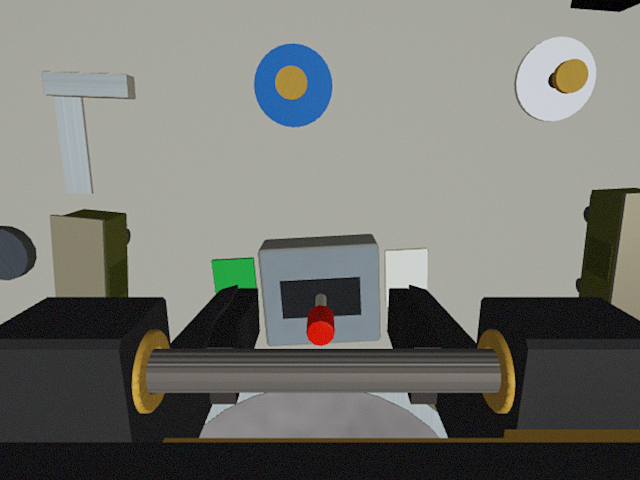

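Green tile (234,273), knob (320,325) and white tile (407,275) are all clear. Straddle the knob.

Emit:
{"name": "carry_out", "arguments": {
  "plan": [
    {"delta_pos": [0.053, 0, 0], "rotation": [0, 0, 0], "hand": 0.05},
    {"delta_pos": [0.053, 0, 0], "rotation": [0, 0, 0], "hand": 0.05},
    {"delta_pos": [0.053, 0, -0.03], "rotation": [0, 0, 0], "hand": 0.05},
    {"delta_pos": [0.053, 0, -0.06], "rotation": [0, 0, 0], "hand": 0.05},
    {"delta_pos": [0.053, 0, -0.09], "rotation": [0, 0, 0], "hand": 0.05},
    {"delta_pos": [0.053, 0, -0.1175], "rotation": [0, 0, 0], "hand": 0.05},
    {"delta_pos": [0.053, 0, -0.1175], "rotation": [0, 0, 0], "hand": 0.05},
    {"delta_pos": [0.053, -0.01, -0.1175], "rotation": [0, 0, 0], "hand": 0.05},
    {"delta_pos": [0.053, -0.015, -0.1175], "rotation": [0, 0, 0], "hand": 0.05},
    {"delta_pos": [0.053, -0.02, -0.1175], "rotation": [0, 0, 0], "hand": 0.05},
    {"delta_pos": [0.053, -0.025, -0.1175], "rotation": [0, 0, 0], "hand": 0.05},
    {"delta_pos": [0.053, -0.03, -0.1175], "rotation": [0, 0, 0], "hand": 0.05},
    {"delta_pos": [0.053, -0.033, -0.1175], "rotation": [0, 0, 0], "hand": 0.05},
    {"delta_pos": [0.053, -0.033, -0.1175], "rotation": [0, 0, 0], "hand": 0.05},
    {"delta_pos": [0.053, -0.033, -0.1175], "rotation": [0, 0, 0], "hand": 0.05}
  ]
}}

```text
clock: 16.4
tcp_pos: [0.6946, -0.0284, 0.0604]
tcp_rot: [0.001, 1.0, 0.0, 0.0]
ft_force: [1.0, 3.5, 2.2]
gripper_width: 0.0502
gripper_force: 1.5
```

Run:
```python
from h import *
s=robot.get_state(); print(s['clock'],s['tcp_pos'],s['ft_force'])
s,im2=snap('scene','sc7.png'); s,im=snap('side','sd7.png')
a=cv2.resize(im[200:290,310:430],(400,300),interpolation=2);b=cv2.resize(im2[230:320,270:390],(400,300),interpolation=2)
cv2.imwrite('pics/c7.png',np.hstack([a,b]))
```

```text
16.4 [ 0.69463296 -0.02838788  0.06043085] [0.97566476 3.47416779 2.22100061]
```

View pics/c7.png

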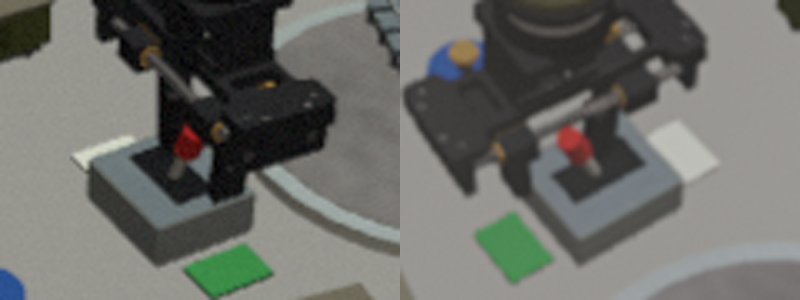

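The lever leans well over to the green side. Hold it, then follow it back.

Emit:
{"name": "carry_out", "arguments": {
  "plan": [
    {"delta_pos": [0, 0, 0], "rotation": [0, 0, 0], "hand": 0.05},
    {"delta_pos": [0, 0, 0], "rotation": [0, 0, 0], "hand": 0.05},
    {"delta_pos": [0, 0, 0], "rotation": [0, 0, 0], "hand": 0.05},
    {"delta_pos": [0, 0, 0], "rotation": [0, 0, 0], "hand": 0.05},
    {"delta_pos": [0, 0, 0], "rotation": [0, 0, 0], "hand": 0.05},
    {"delta_pos": [0, 0, 0], "rotation": [0, 0, 0], "hand": 0.05},
    {"delta_pos": [0, 0, 0], "rotation": [0, 0, 0], "hand": 0.05},
    {"delta_pos": [0, 0, 0], "rotation": [0, 0, 0], "hand": 0.05},
    {"delta_pos": [0, 0, 0], "rotation": [0, 0, 0], "hand": 0.05},
    {"delta_pos": [0, 0, 0], "rotation": [0, 0, 0], "hand": 0.05},
    {"delta_pos": [0, 0, 0], "rotation": [0, 0, 0], "hand": 0.05},
    {"delta_pos": [0, 0, 0], "rotation": [0, 0, 0], "hand": 0.05},
    {"delta_pos": [0, 0, 0], "rotation": [0, 0, 0], "hand": 0.05},
    {"delta_pos": [0, 0, 0], "rotation": [0, 0, 0], "hand": 0.05},
    {"delta_pos": [0, 0, 0], "rotation": [0, 0, 0], "hand": 0.05}
  ]
}}

```text
clock: 18.0
tcp_pos: [0.6945, -0.029, 0.0602]
tcp_rot: [0.001, 1.0, 0.0, -0.0]
ft_force: [2.3, 2.8, 1.1]
gripper_width: 0.0499
gripper_force: 1.6
```

Emit:
{"name": "carry_out", "arguments": {
  "plan": [
    {"delta_pos": [0, 0.004, 0], "rotation": [0, 0, 0], "hand": 0.05},
    {"delta_pos": [0, 0.008, 0], "rotation": [0, 0, 0], "hand": 0.05},
    {"delta_pos": [0, 0.012, 0], "rotation": [0, 0, 0], "hand": 0.05},
    {"delta_pos": [0, 0.016, 0], "rotation": [0, 0, 0], "hand": 0.05},
    {"delta_pos": [0, 0.02, 0], "rotation": [0, 0, 0], "hand": 0.05},
    {"delta_pos": [0, 0.024, 0], "rotation": [0, 0, 0], "hand": 0.05},
    {"delta_pos": [0, 0.028, 0], "rotation": [0, 0, 0], "hand": 0.05},
    {"delta_pos": [0, 0.032, 0], "rotation": [0, 0, 0], "hand": 0.05},
    {"delta_pos": [0, 0.032, 0], "rotation": [0, 0, 0], "hand": 0.05},
    {"delta_pos": [0, 0.032, 0.02], "rotation": [0, 0, 0], "hand": 0.05},
    {"delta_pos": [0, 0.032, 0.06], "rotation": [0, 0, 0], "hand": 0.05},
    {"delta_pos": [0, 0.032, 0.1], "rotation": [0, 0, 0], "hand": 0.05},
    {"delta_pos": [0, 0.032, 0.14], "rotation": [0, 0, 0], "hand": 0.05},
    {"delta_pos": [0, 0.032, 0.18], "rotation": [0, 0, 0], "hand": 0.05},
    {"delta_pos": [0, 0.032, 0.18], "rotation": [0, 0, 0], "hand": 0.05}
  ]
}}

```text
clock: 19.5
tcp_pos: [0.698, 0.0041, 0.2489]
tcp_rot: [0.001, 1.0, 0.001, 0.007]
ft_force: [0.3, -0.3, 0.9]
gripper_width: 0.0501
gripper_force: 0.0
```

Emit:
{"name": "carry_out", "arguments": {
  "plan": [
    {"delta_pos": [-0.244, -0.324, 0], "rotation": [0, 0, 0], "hand": 0.05},
    {"delta_pos": [-0.244, -0.324, 0], "rotation": [0, 0, 0], "hand": 0.05},
    {"delta_pos": [-0.244, -0.324, 0], "rotation": [0, 0, 0], "hand": 0.05},
    {"delta_pos": [-0.244, -0.324, 0], "rotation": [0, 0, 0], "hand": 0.05},
    {"delta_pos": [-0.244, -0.324, 0], "rotation": [0, 0, 0], "hand": 0.05},
    {"delta_pos": [-0.244, -0.324, 0], "rotation": [0, 0, 0], "hand": 0.05},
    {"delta_pos": [-0.244, -0.324, 0], "rotation": [0, 0, 0], "hand": 0.05},
    {"delta_pos": [-0.244, -0.324, 0], "rotation": [0, 0, 0], "hand": 0.05},
    {"delta_pos": [-0.244, -0.324, 0], "rotation": [0, 0, 0], "hand": 0.05},
    {"delta_pos": [-0.244, -0.324, 0], "rotation": [0, 0, 0], "hand": 0.05},
    {"delta_pos": [-0.244, -0.324, 0], "rotation": [0, 0, 0], "hand": 0.05},
    {"delta_pos": [-0.244, -0.324, 0], "rotation": [0, 0, 0], "hand": 0.05}
  ]
}}

```text
clock: 20.7
tcp_pos: [0.452, -0.3191, 0.2408]
tcp_rot: [-0.001, 1.0, 0.0, 0.001]
ft_force: [0.0, 0.6, 0.8]
gripper_width: 0.05
gripper_force: 0.0
```

Run:
```python
from h import *
s,im=snap('wrist','w8.png'); print(s['clock'],s['tcp_pos'],s['tcp_rot'],np.round(s['q'],2)); c=cam('wrist',s)
m=cv2.inRange(cv2.cvtColor(im,cv2.COLOR_BGR2HSV),(20,150,80),(35,255,255))
k,_,st,ce=cv2.connectedComponentsWithStats(m)
for i in range(1,k):
    if st[i,4]>150: print(st[i],ce[i],ray(c,*ce[i],.018))
s2,im2=snap('scene','sc8.png'); cc=cam('scene'); im2=cv2.resize(im2[240:310,290:370],(320,280),interpolation=2)
im2=cv2.copyMakeBorder(im2,0,20,0,0,0)
cv2.imwrite('pics/c8.png',np.hstack([cv2.resize(im,(480,360)),cv2.copyMakeBorder(im2,0,60,0,0,0)]))
```

```text
20.7 [ 0.45196667 -0.31908723  0.24078575] [-1.01812381e-03  9.99999166e-01  3.28707990e-04  7.22762637e-04] [ 0.96  0.67 -0.73  1.77  0.55  0.92  1.57]
[ 483  159   62   61 2900] [513.4837931  188.51448276] [ 0.43336744 -0.14606443  0.018     ]
[614 164  26  33 232] [625.5387931  179.44827586] [ 0.42498971 -0.04639702  0.018     ]
[ 308  188   22   83 1636] [318.24755501 229.61308068] [ 0.47185369 -0.32239221  0.018     ]
[307 289  20  15 282] [316.58156028 296.20567376] [ 0.53801279 -0.32403845  0.018     ]
[625 290  15  21 221] [633.77375566 300.66968326] [ 0.5419705  -0.01574513  0.018     ]
[ 132  330   37   84 1415] [145.94982332 371.89611307] [ 0.62119711 -0.49828563  0.018     ]
[ 477  330   38   84 1164] [500.76546392 372.43213058] [ 0.62105387 -0.13602738  0.018     ]
[ 496  430  144   12 1029] [571.68318756 435.40233236] [ 0.6970003  -0.05141516  0.018     ]
```

View pics/c8.png

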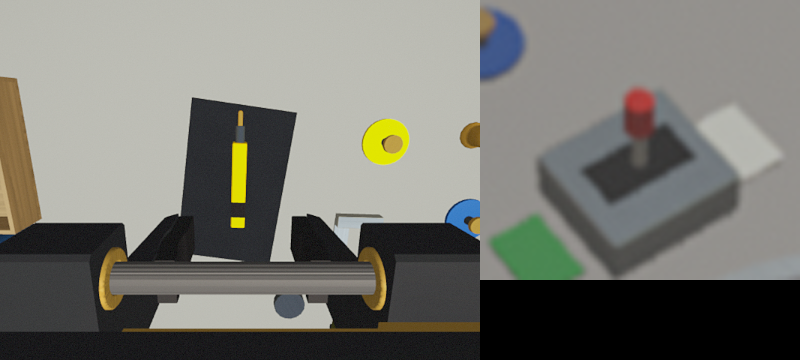

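Lever is upright again. The probe lies undisturbed, pointing at the robot. Test the tilt range in the air before grasping.

Emit:
{"name": "carry_out", "arguments": {
  "plan": [
    {"delta_pos": [0, 0.1, 0], "rotation": [0, -8, 0], "hand": 0.05},
    {"delta_pos": [0, 0.1, 0], "rotation": [0, -16, 0], "hand": 0.05},
    {"delta_pos": [0, 0.1, 0], "rotation": [0, -24, 0], "hand": 0.05},
    {"delta_pos": [0, 0.1, 0], "rotation": [0, -32, 0], "hand": 0.05},
    {"delta_pos": [0, 0.1, 0], "rotation": [0, -40, 0], "hand": 0.05},
    {"delta_pos": [0, 0.1, 0], "rotation": [0, -48, 0], "hand": 0.05},
    {"delta_pos": [0, 0.1, 0], "rotation": [0, -56, 0], "hand": 0.05},
    {"delta_pos": [0, 0.1, 0], "rotation": [0, -64, 0], "hand": 0.05},
    {"delta_pos": [0, 0.1, 0], "rotation": [0, -72, 0], "hand": 0.05},
    {"delta_pos": [0, 0.1, 0], "rotation": [0, -80, 0], "hand": 0.05},
    {"delta_pos": [0, 0.1, 0], "rotation": [0, -80, 0], "hand": 0.05},
    {"delta_pos": [0, 0.1, 0], "rotation": [0, -80, 0], "hand": 0.05},
    {"delta_pos": [0, 0.1, 0], "rotation": [0, -80, 0], "hand": 0.05},
    {"delta_pos": [0, 0.1, 0], "rotation": [0, -80, 0], "hand": 0.05}
  ]
}}

```text
clock: 22.2
tcp_pos: [0.4766, -0.2631, 0.2417]
tcp_rot: [-0.016, 0.816, 0.018, 0.578]
ft_force: [0.2, -0.8, -0.5]
gripper_width: 0.0497
gripper_force: 0.0
```

Run:
```python
from h import *
s=robot.get_state(); print(s['clock'],s['tcp_pos'].round(4),np.round(s['q'],2)); print(Ro.from_quat(s['tcp_rot']).as_matrix().round(2))
```

```text
22.2 [ 0.4766 -0.2631  0.2417] [ 1.57  1.4  -1.47  2.56  2.85  0.9   0.  ]
[[-0.33 -0.05  0.94]
 [-0.01  1.    0.05]
 [-0.94  0.01 -0.33]]
```

Emit:
{"name": "carry_out", "arguments": {
  "plan": [
    {"delta_pos": [0.02, 0.06, 0], "rotation": [0, 8, 0], "hand": 0.05},
    {"delta_pos": [0.02, 0.1, 0], "rotation": [0, 16, 0], "hand": 0.05},
    {"delta_pos": [0.01, 0.12, -0.03], "rotation": [0, 20, 0], "hand": 0.05},
    {"delta_pos": [0.005, 0.12, -0.07], "rotation": [0, 20, 0], "hand": 0.05},
    {"delta_pos": [0.005, 0.12, -0.1], "rotation": [0, 20, 0], "hand": 0.05},
    {"delta_pos": [0.005, 0.12, -0.1], "rotation": [0, 20, 0], "hand": 0.05},
    {"delta_pos": [0.005, 0.12, -0.1], "rotation": [0, 20, 0], "hand": 0.05},
    {"delta_pos": [0.005, 0.12, -0.1], "rotation": [0, 20, 0], "hand": 0.05}
  ]
}}

```text
clock: 23.0
tcp_pos: [0.513, -0.1641, 0.1438]
tcp_rot: [-0.018, 0.908, 0.03, 0.417]
ft_force: [0.1, 0.1, 1.1]
gripper_width: 0.0505
gripper_force: 0.0
```

```bash
cat >> h.py <<'E'
def show():
    s=robot.get_state(); R=Ro.from_quat(s['tcp_rot']).as_matrix(); z=R[:,2]
    print(s['clock'],s['tcp_pos'].round(4),np.round(s['q'],2),'tooldir',z.round(3),'y',R[:,1].round(3),'tilt',np.degrees(np.arctan2(z[0],-z[2])).round(1)); return s
E
python3 -c "
from h import *
show()"
```

```text
23.0 [ 0.513  -0.1641  0.1438] [ 1.15  1.38 -1.47  2.56  2.43  1.23 -0.05] tooldir [ 0.756  0.07  -0.65 ] y [-0.058  0.997  0.04 ] tilt 49.3
```

Pointing outward folds the arm too far. I'll try tilting sideways instead: yaw 90°, then tilt about x.

Emit:
{"name": "carry_out", "arguments": {
  "plan": [
    {"delta_pos": [0.0, 0.03, 0.05], "rotation": [0, 8, 0], "hand": 0.05},
    {"delta_pos": [0.0, 0.06, 0.1], "rotation": [0, 16, 0], "hand": 0.05},
    {"delta_pos": [0.0, 0.1, 0.1], "rotation": [0, 24, 0], "hand": 0.05},
    {"delta_pos": [0.0, 0.15, 0.1], "rotation": [0, 32, 0], "hand": 0.05},
    {"delta_pos": [0.0, 0.2, 0.1], "rotation": [0, 40, 0], "hand": 0.05},
    {"delta_pos": [0.0, 0.2, 0.1], "rotation": [0, 49, 0], "hand": 0.05},
    {"delta_pos": [0.0, 0.2, 0.1], "rotation": [0, 49, 0], "hand": 0.05},
    {"delta_pos": [0.0, 0.2, 0.1], "rotation": [0, 49, 0], "hand": 0.05},
    {"delta_pos": [0.0, 0.2, 0.1], "rotation": [0, 49, 0], "hand": 0.05}
  ]
}}

```text
clock: 23.9
tcp_pos: [0.5151, 0.039, 0.2456]
tcp_rot: [-0.003, 0.999, 0.036, 0.006]
ft_force: [-0.3, -1.0, -0.4]
gripper_width: 0.0499
gripper_force: 0.0
```

Emit:
{"name": "carry_out", "arguments": {
  "plan": [
    {"delta_pos": [0, 0, 0], "rotation": [0, 0, 8], "hand": 0.05},
    {"delta_pos": [0, 0, 0], "rotation": [0, 0, 16], "hand": 0.05},
    {"delta_pos": [0, 0, 0], "rotation": [0, 0, 24], "hand": 0.05},
    {"delta_pos": [0, 0, 0], "rotation": [0, 0, 32], "hand": 0.05},
    {"delta_pos": [0, 0, 0], "rotation": [0, 0, 40], "hand": 0.05},
    {"delta_pos": [0, 0, 0], "rotation": [0, 0, 48], "hand": 0.05},
    {"delta_pos": [0, 0, 0], "rotation": [0, 0, 56], "hand": 0.05},
    {"delta_pos": [0, 0, 0], "rotation": [0, 0, 64], "hand": 0.05},
    {"delta_pos": [0, 0, 0], "rotation": [0, 0, 72], "hand": 0.05},
    {"delta_pos": [0, 0, 0], "rotation": [0, 0, 80], "hand": 0.05},
    {"delta_pos": [0, 0, 0], "rotation": [0, 0, 88], "hand": 0.05},
    {"delta_pos": [0, 0, 0], "rotation": [0, 0, 90], "hand": 0.05},
    {"delta_pos": [0, 0, 0], "rotation": [0, 0, 90], "hand": 0.05}
  ]
}}

```text
clock: 25.2
tcp_pos: [0.512, 0.0346, 0.2428]
tcp_rot: [0.708, -0.705, -0.023, 0.024]
ft_force: [-0.4, 0.3, 0.1]
gripper_width: 0.0504
gripper_force: 0.0
```

```bash
python3 -c "
from h import *
show()"
```

```text
25.2 [0.512  0.0346 0.2428] [ 0.55  0.96 -1.45  1.81  0.93  1.37  2.02] tooldir [-0.067 -0.001 -0.998] y [-0.998 -0.004  0.067] tilt -3.8
```

Emit:
{"name": "carry_out", "arguments": {
  "plan": [
    {"delta_pos": [-0.01, 0.02, 0], "rotation": [8, 0, 0], "hand": 0.05},
    {"delta_pos": [-0.02, 0.04, 0], "rotation": [16, 0, 0], "hand": 0.05},
    {"delta_pos": [-0.04, 0.06, 0], "rotation": [24, 0, 0], "hand": 0.05},
    {"delta_pos": [-0.065, 0.085, -0.02], "rotation": [32, 0, 0], "hand": 0.05},
    {"delta_pos": [-0.065, 0.085, -0.05], "rotation": [40, 0, 0], "hand": 0.05},
    {"delta_pos": [-0.065, 0.085, -0.08], "rotation": [48, 0, 0], "hand": 0.05},
    {"delta_pos": [-0.065, 0.085, -0.1], "rotation": [50, 0, 0], "hand": 0.05},
    {"delta_pos": [-0.065, 0.085, -0.1], "rotation": [50, 0, 0], "hand": 0.05},
    {"delta_pos": [-0.065, 0.085, -0.1], "rotation": [50, 0, 0], "hand": 0.05},
    {"delta_pos": [-0.065, 0.085, -0.1], "rotation": [50, 0, 0], "hand": 0.05}
  ]
}}

```text
clock: 26.2
tcp_pos: [0.4482, 0.1216, 0.144]
tcp_rot: [0.654, -0.627, -0.32, -0.278]
ft_force: [-0.4, -0.1, 0.2]
gripper_width: 0.0499
gripper_force: 0.0
```

```bash
python3 -c "
from h import *
show()"
```

```text
26.2 [0.4482 0.1216 0.144 ] [ 0.86  1.38 -1.42  2.08  0.84  0.63  2.38] tooldir [-0.069  0.764 -0.641] y [-0.998 -0.059  0.037] tilt -6.1
```

Emit:
{"name": "carry_out", "arguments": {
  "plan": [
    {"delta_pos": [0, 0, 0.02], "rotation": [8, 0, 0], "hand": 0.05},
    {"delta_pos": [0, 0, 0.02], "rotation": [16, 0, 0], "hand": 0.05},
    {"delta_pos": [0, 0, 0.0], "rotation": [24, 0, 0], "hand": 0.05},
    {"delta_pos": [0, 0, 0], "rotation": [25, 0, 0], "hand": 0.05},
    {"delta_pos": [0, 0, 0], "rotation": [25, 0, 0], "hand": 0.05},
    {"delta_pos": [0, 0, 0], "rotation": [25, 0, 0], "hand": 0.05}
  ]
}}

```text
clock: 26.8
tcp_pos: [0.4289, 0.1446, 0.1363]
tcp_rot: [0.574, -0.563, -0.434, -0.407]
ft_force: [0.3, -0.3, -0.3]
gripper_width: 0.0501
gripper_force: 0.0
```

```bash
python3 -c "
from h import *
show()"
```

```text
26.8 [0.4289 0.1446 0.1363] [ 0.99  1.72 -1.47  2.08  0.73  0.58  2.65] tooldir [-0.039  0.955 -0.293] y [-0.999 -0.034  0.021] tilt -7.6
```

Emit:
{"name": "carry_out", "arguments": {
  "plan": [
    {"delta_pos": [0.02, -0.02, 0.05], "rotation": [-8, 0, 0], "hand": 0.05},
    {"delta_pos": [0.04, -0.05, 0.107], "rotation": [-16, 0, 0], "hand": 0.05},
    {"delta_pos": [0.06, -0.08, 0.107], "rotation": [-24, 0, 0], "hand": 0.05},
    {"delta_pos": [0.083, -0.11, 0.107], "rotation": [-32, 0, 0], "hand": 0.05},
    {"delta_pos": [0.083, -0.11, 0.107], "rotation": [-40, 0, 0], "hand": 0.05},
    {"delta_pos": [0.083, -0.11, 0.107], "rotation": [-48, 0, 0], "hand": 0.05},
    {"delta_pos": [0.083, -0.11, 0.107], "rotation": [-56, 0, 0], "hand": 0.05},
    {"delta_pos": [0.083, -0.11, 0.107], "rotation": [-64, 0, 0], "hand": 0.05},
    {"delta_pos": [0.083, -0.11, 0.107], "rotation": [-73, 0, 0], "hand": 0.05},
    {"delta_pos": [0.083, -0.11, 0.107], "rotation": [-73, 0, 0], "hand": 0.05},
    {"delta_pos": [0.083, -0.11, 0.107], "rotation": [-73, 0, 0], "hand": 0.05}
  ]
}}

```text
clock: 27.9
tcp_pos: [0.511, 0.0392, 0.2469]
tcp_rot: [-0.704, 0.71, 0.013, -0.008]
ft_force: [0.2, -0.9, -0.3]
gripper_width: 0.05
gripper_force: 0.0
```

Emit:
{"name": "carry_out", "arguments": {
  "plan": [
    {"delta_pos": [0, -0.03, 0], "rotation": [0, 0, -8], "hand": 0.05},
    {"delta_pos": [0, -0.06, 0], "rotation": [0, 0, -16], "hand": 0.05},
    {"delta_pos": [0, -0.09, 0], "rotation": [0, 0, -24], "hand": 0.05},
    {"delta_pos": [0, -0.12, 0], "rotation": [0, 0, -32], "hand": 0.05},
    {"delta_pos": [0, -0.15, 0], "rotation": [0, 0, -40], "hand": 0.05},
    {"delta_pos": [0, -0.18, 0], "rotation": [0, 0, -48], "hand": 0.05},
    {"delta_pos": [0, -0.21, 0], "rotation": [0, 0, -56], "hand": 0.05},
    {"delta_pos": [0, -0.24, 0], "rotation": [0, 0, -64], "hand": 0.05},
    {"delta_pos": [0, -0.27, 0], "rotation": [0, 0, -72], "hand": 0.05},
    {"delta_pos": [0, -0.3, 0], "rotation": [0, 0, -80], "hand": 0.05},
    {"delta_pos": [0, -0.33, 0], "rotation": [0, 0, -88], "hand": 0.05},
    {"delta_pos": [0, -0.354, 0], "rotation": [0, 0, -88], "hand": 0.05},
    {"delta_pos": [0, -0.354, 0], "rotation": [0, 0, -88], "hand": 0.05}
  ]
}}

```text
clock: 29.2
tcp_pos: [0.5086, -0.3242, 0.2426]
tcp_rot: [-0.005, 1.0, 0.019, 0.004]
ft_force: [-0.1, 0.0, -1.1]
gripper_width: 0.0501
gripper_force: 0.0
```

```bash
python3 -c "
from h import *
show()"
```

```text
29.2 [ 0.5086 -0.3242  0.2426] [ 0.89  0.74 -0.7   1.6   0.5   1.    1.63] tooldir [ 0.008  0.037 -0.999] y [-0.011  0.999  0.037] tilt 0.5
```

Run:
```python
from h import *
s,im=snap('wrist','w9.png'); c=cam('wrist',s)
m=cv2.inRange(cv2.cvtColor(im,cv2.COLOR_BGR2HSV),(20,150,80),(35,255,255)); m[:,:250]=0; m[:,400:]=0
k,_,st,ce=cv2.connectedComponentsWithStats(m)
for i in range(1,k):
    x,y,w,h,a=st[i]
    if a>60: print(st[i],ray(c,ce[i][0],y,.021),ray(c,*ce[i],.021),ray(c,ce[i][0],y+h,.021))
```

```text
[303  91   7  21 119] [ 0.40948995 -0.33100078  0.021     ] [ 0.41712463 -0.33099842  0.021     ] [ 0.42640347 -0.33099556  0.021     ]
[ 289  135   25   86 1766] [ 0.44548292 -0.33500416  0.021     ] [ 0.48183583 -0.33510164  0.021     ] [ 0.52174946 -0.33520866  0.021     ]
[287 240  21  16 309] [ 0.53978875 -0.33881596  0.021     ] [ 0.54712079 -0.33885378  0.021     ] [ 0.55532823 -0.33889611  0.021     ]
[250 439  38   3  86] [ 0.75971166 -0.3704757   0.021     ] [ 0.76100145 -0.37050611  0.021     ] [ 0.76354242 -0.37056603  0.021     ]
[330 439  35   3  67] [ 0.76146246 -0.28560663  0.021     ] [ 0.7627498  -0.28557108  0.021     ] [ 0.76533048 -0.28549982  0.021     ]
[373 439  27   3  68] [ 0.76231365 -0.24434579  0.021     ] [ 0.76345475 -0.24428592  0.021     ] [ 0.76619981 -0.24414191  0.021     ]
```

Run:
```python
from h import *
s=robot.get_state()
a=np.radians(3.3); p=np.array([-np.cos(a),np.sin(a),0]); y=np.array([np.sin(a),np.cos(a),0])
t=np.radians(25); z=np.sin(t)*p+np.cos(t)*np.array([0,0,-1]); x=np.cross(y,z)
R=Ro.from_matrix(np.c_[x,y,z]); print((R*Ro.from_quat(s['tcp_rot']).inv()).as_rotvec(degrees=True).round(1), np.array([.519,-.337,.010])-s['tcp_pos'])
```

```text
[-1.7 25.5 -3.6] [ 0.00975314 -0.01595816 -0.23261692]
```

Emit:
{"name": "carry_out", "arguments": {
  "plan": [
    {"delta_pos": [0.01, -0.016, -0.03], "rotation": [-0.5, 8, -1], "hand": 0.05},
    {"delta_pos": [0.01, -0.016, -0.06], "rotation": [-1, 16, -2], "hand": 0.05},
    {"delta_pos": [0.01, -0.016, -0.1], "rotation": [-1.7, 25.5, -3.6], "hand": 0.05},
    {"delta_pos": [0.01, -0.016, -0.14], "rotation": [-1.7, 25.5, -3.6], "hand": 0.05},
    {"delta_pos": [0.01, -0.016, -0.163], "rotation": [-1.7, 25.5, -3.6], "hand": 0.05},
    {"delta_pos": [0.01, -0.016, -0.163], "rotation": [-1.7, 25.5, -3.6], "hand": 0.05},
    {"delta_pos": [0.01, -0.016, -0.163], "rotation": [-1.7, 25.5, -3.6], "hand": 0.05},
    {"delta_pos": [0.01, -0.016, -0.163], "rotation": [-1.7, 25.5, -3.6], "hand": 0.05}
  ]
}}

```text
clock: 30.05
tcp_pos: [0.5216, -0.3346, 0.081]
tcp_rot: [0.026, 0.976, 0.007, -0.215]
ft_force: [0.7, -0.4, 0.3]
gripper_width: 0.0497
gripper_force: 0.0
```

Run:
```python
from h import *
s0=show(); s,im=snap('wrist','w10.png'); c=cam('wrist',s)
m=cv2.inRange(cv2.cvtColor(im,cv2.COLOR_BGR2HSV),(20,150,80),(35,255,255)); m[:,:150]=0; m[:,500:]=0
k,_,st,ce=cv2.connectedComponentsWithStats(m)
for i in range(1,k):
    x,y,w,h,a=st[i]
    if a>60: print(st[i],ray(c,ce[i][0],y,.021),ray(c,*ce[i],.021),ray(c,ce[i][0],y+h,.021))
```

```text
30.05 [ 0.5216 -0.3346  0.081 ] [ 0.64  1.11 -0.51  1.26  0.56  1.35  1.54] tooldir [-0.42   0.025 -0.907] y [0.054 0.999 0.002] tilt -24.8
[313 119  10  25 182] [ 0.41244692 -0.33113507  0.021     ] [ 0.419765   -0.33150844  0.021     ] [ 0.4277631  -0.33191651  0.021     ]
[ 299  175   34  135 4383] [ 0.4462497  -0.33338889  0.021     ] [ 0.48496423 -0.33534848  0.021     ] [ 0.52121219 -0.33718323  0.021     ]
[150 329  20  24 304] [ 0.526607   -0.42104698  0.021     ] [ 0.53209265 -0.42095222  0.021     ] [ 0.53888385 -0.4208349   0.021     ]
[478 330  22  31 334] [ 0.53652947 -0.24575623  0.021     ] [ 0.54182245 -0.24642374  0.021     ] [ 0.55223303 -0.24773663  0.021     ]
[299 347  34   2  68] [ 0.54026746 -0.33846501  0.021     ] [ 0.54052117 -0.33847778  0.021     ] [ 0.54128166 -0.33851608  0.021     ]
[150 393  14  20 175] [ 0.55873812 -0.42182417  0.021     ] [ 0.56214745 -0.42176148  0.021     ] [ 0.56845938 -0.42164543  0.021     ]
[483 392  17  22 192] [ 0.56760204 -0.24847783  0.021     ] [ 0.5719374  -0.24902893  0.021     ] [ 0.57822946 -0.24982876  0.021     ]
[ 163  438  337    5 1340] [ 0.58516923 -0.33322828  0.021     ] [ 0.5859353  -0.33327176  0.021     ] [ 0.58751939 -0.33336165  0.021     ]
```

View pics/w10.png

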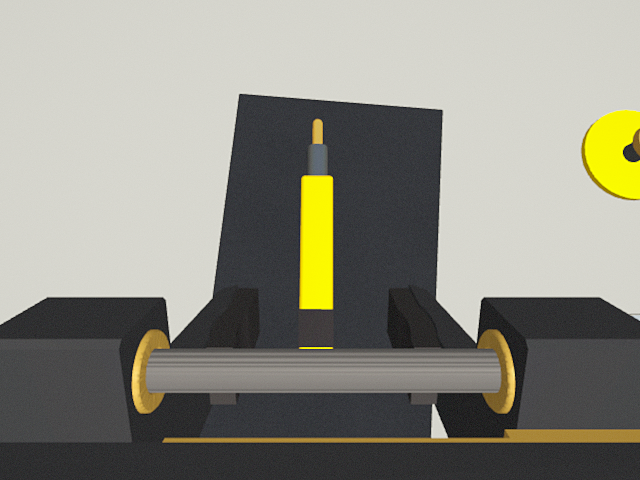

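Probe handle is centred between the fingers ((316,240), nose up at (317,130)). Descend gently and close.

Emit:
{"name": "carry_out", "arguments": {
  "plan": [
    {"delta_pos": [-0.001, -0.0025, -0.02], "rotation": [0, 0, 0], "hand": 0.05},
    {"delta_pos": [-0.001, -0.0025, -0.04], "rotation": [0, 0, 0], "hand": 0.05},
    {"delta_pos": [-0.001, -0.0025, -0.055], "rotation": [0, 0, 0], "hand": 0.05},
    {"delta_pos": [-0.001, -0.0025, -0.063], "rotation": [0, 0, 0], "hand": 0.05},
    {"delta_pos": [-0.001, -0.0025, -0.068], "rotation": [0, 0, 0], "hand": 0.05},
    {"delta_pos": [-0.001, -0.0025, -0.07], "rotation": [0, 0, 0], "hand": 0.05},
    {"delta_pos": [-0.001, -0.0025, -0.07], "rotation": [0, 0, 0], "hand": 0.05},
    {"delta_pos": [-0.001, -0.0025, -0.07], "rotation": [0, 0, 0], "hand": 0.014},
    {"delta_pos": [-0.001, -0.0025, -0.07], "rotation": [0, 0, 0], "hand": 0.012},
    {"delta_pos": [-0.001, -0.0025, -0.07], "rotation": [0, 0, 0], "hand": 0.012},
    {"delta_pos": [-0.001, -0.0025, -0.07], "rotation": [0, 0, 0], "hand": 0.012},
    {"delta_pos": [-0.001, -0.0025, -0.07], "rotation": [0, 0, 0], "hand": 0.012},
    {"delta_pos": [-0.001, -0.0025, -0.07], "rotation": [0, 0, 0], "hand": 0.012},
    {"delta_pos": [-0.001, -0.0025, -0.07], "rotation": [0, 0, 0], "hand": 0.012}
  ]
}}

```text
clock: 31.5
tcp_pos: [0.5195, -0.337, 0.0087]
tcp_rot: [0.026, 0.976, 0.007, -0.217]
ft_force: [0.3, -0.2, 2.1]
gripper_width: 0.018
gripper_force: 30.0
```

Emit:
{"name": "carry_out", "arguments": {
  "plan": [
    {"delta_pos": [0, 0, 0.01], "rotation": [0, 0, 0], "hand": 0.012},
    {"delta_pos": [0, 0, 0.03], "rotation": [0, 0, 0], "hand": 0.012},
    {"delta_pos": [0, 0, 0.07], "rotation": [0, 0, 0], "hand": 0.012},
    {"delta_pos": [0, 0, 0.11], "rotation": [0, 0, 0], "hand": 0.012},
    {"delta_pos": [0, 0, 0.15], "rotation": [0, 0, 0], "hand": 0.012},
    {"delta_pos": [0, 0, 0.19], "rotation": [0, 0, 0], "hand": 0.012},
    {"delta_pos": [0, 0, 0.22], "rotation": [0, 0, 0], "hand": 0.012},
    {"delta_pos": [0, 0, 0.22], "rotation": [0, 0, 0], "hand": 0.012},
    {"delta_pos": [0, 0, 0.22], "rotation": [0, 0, 0], "hand": 0.012}
  ]
}}

```text
clock: 32.4
tcp_pos: [0.5197, -0.3367, 0.23]
tcp_rot: [0.026, 0.976, 0.007, -0.216]
ft_force: [0.3, -0.3, -1.0]
gripper_width: 0.0177
gripper_force: 30.0
```

```bash
cat >> h.py <<'E'
def tippix(fn):
    s,im=snap('wrist',fn); h=cv2.cvtColor(im,cv2.COLOR_BGR2HSV); m=cv2.inRange(h,(12,120,60),(28,255,255)); m[:,:250]=0;m[:,400:]=0;m[320:]=0
    k,_,st,ce=cv2.connectedComponentsWithStats(m); return s,im,[(st[i].tolist(),ce[i].round(1).tolist()) for i in range(1,k) if st[i,4]>60]
def rayT(u,v,y=None,tz=None):
    # pixel ray in tool frame: origin, direction
    p=vision.camera_params('wrist'); M=np.array(p['mount']); d=M[:3,:3]@np.linalg.inv(np.array(p['camera_matrix']))@[u,v,1]; return M[:3,3],d
E
python3 - <<'E'
from h import *
show(); s,im,q=tippix('w11.png'); print(q)
T=Ro.from_quat([0.026,0.976,0.007,-0.217]); tcp=np.array([.5195,-.337,.0087])
for tip in ([.408,-.3306,.012],):
    tt=T.inv().apply(np.array(tip)-tcp); print('tip tool',tt)
    p=vision.camera_params('wrist'); M=np.linalg.inv(np.array(p['mount'])); x=np.array(p['camera_matrix'])@(M[:3,:3]@tt+M[:3,3]); print(x[:2]/x[2])
cv2.imwrite('pics/c11.png',im[40:460,140:500])
E
```

```text
32.4 [ 0.5197 -0.3367  0.23  ] [ 0.65  0.94 -0.54  1.17  0.49  1.58  1.62] tooldir [-0.422  0.024 -0.906] y [0.053 0.999 0.002] tilt -24.9
[([316, 43, 13, 32, 387], [322.0, 59.1]), ([298, 118, 51, 193, 1518], [320.5, 212.6])]
tip tool [0.10255629 0.00040333 0.04434123]
[321.94137087  43.52621908]
```

View pics/c11.png

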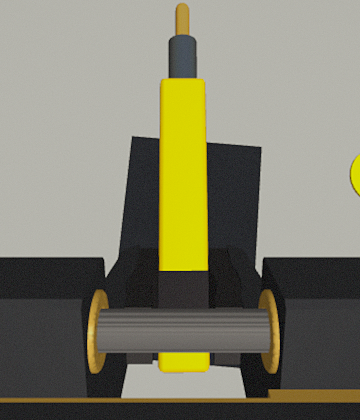

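The probe is held straight, and the tip at (322,43) is exactly where predicted.

```bash
cat >> h.py <<'E'
TT=np.array([.10256,.0004,.04434])
def Rt(tilt=50,az=90):
    a=np.radians(az); u=np.array([np.cos(a),np.sin(a),0]); t=np.radians(tilt)
    z=np.sin(t)*u+np.cos(t)*np.array([0,0,-1]); y=np.cross([0,0,1],u); return Ro.from_matrix(np.c_[np.cross(y,z),y,z])
E
python3 - <<'E'
from h import *
s=robot.get_state(); R=Ro.from_quat(s['tcp_rot'])
print(Rt().as_matrix().round(2)); d=Rt().apply(R.inv().apply([-.998,.058,0])); print('probe dir',d)
for n,p in dict(red=[.447,.076,.024],yel=[.436,-.138,.024],blue=[.541,-.016,.024],white=[.535,.177,.024]).items():
    print(n,(np.array(p)-Rt().apply(TT)).round(4))
E
```

```text
[[-0.   -1.    0.  ]
 [-0.64  0.    0.77]
 [-0.77  0.   -0.64]]
probe dir [-0.00495028 -0.25674327 -0.96613994]
red [0.4474 0.108  0.1311]
yel [ 0.4364 -0.106   0.1311]
blue [0.5414 0.016  0.1311]
white [0.5354 0.209  0.1311]
```

Emit:
{"name": "carry_out", "arguments": {
  "plan": [
    {"delta_pos": [0, 0.03, 0.03], "rotation": [-0.4, -8, 0], "hand": 0.012},
    {"delta_pos": [-0.005, 0.07, 0.03], "rotation": [-0.9, -16, 0], "hand": 0.012},
    {"delta_pos": [-0.01, 0.11, 0.03], "rotation": [-1.3, -25, 0], "hand": 0.012},
    {"delta_pos": [-0.01, 0.15, 0.03], "rotation": [-1.3, -25, 0], "hand": 0.012},
    {"delta_pos": [-0.01, 0.19, 0.03], "rotation": [-1.3, -25, 0], "hand": 0.012},
    {"delta_pos": [-0.01, 0.19, 0.03], "rotation": [-1.3, -25, 0], "hand": 0.012}
  ]
}}

```text
clock: 33.05
tcp_pos: [0.5083, -0.14, 0.2584]
tcp_rot: [0.021, 1.0, 0.003, -0.001]
ft_force: [0.1, 0.0, -1.6]
gripper_width: 0.0177
gripper_force: 30.0
```

Emit:
{"name": "carry_out", "arguments": {
  "plan": [
    {"delta_pos": [0, 0.02, 0], "rotation": [0, 0, 8], "hand": 0.012},
    {"delta_pos": [0, 0.04, 0], "rotation": [0, 0, 16], "hand": 0.012},
    {"delta_pos": [0, 0.06, 0], "rotation": [0, 0, 24], "hand": 0.012},
    {"delta_pos": [0, 0.08, 0], "rotation": [0, 0, 32], "hand": 0.012},
    {"delta_pos": [0, 0.1, 0], "rotation": [0, 0, 40], "hand": 0.012},
    {"delta_pos": [0, 0.12, 0], "rotation": [0, 0, 48], "hand": 0.012},
    {"delta_pos": [0, 0.14, 0], "rotation": [0, 0, 56], "hand": 0.012},
    {"delta_pos": [0, 0.16, 0], "rotation": [0, 0, 64], "hand": 0.012},
    {"delta_pos": [0, 0.18, 0], "rotation": [0, 0, 72], "hand": 0.012},
    {"delta_pos": [0, 0.2, 0], "rotation": [0, 0, 80], "hand": 0.012},
    {"delta_pos": [0, 0.2, 0], "rotation": [0, 0, 88], "hand": 0.012},
    {"delta_pos": [0, 0.2, 0], "rotation": [0, 0, 93], "hand": 0.012},
    {"delta_pos": [0, 0.2, 0], "rotation": [0, 0, 93], "hand": 0.012}
  ]
}}

```text
clock: 34.35
tcp_pos: [0.5089, 0.0524, 0.2571]
tcp_rot: [-0.707, 0.707, 0.002, -0.002]
ft_force: [-0.3, -0.2, -0.1]
gripper_width: 0.0177
gripper_force: 30.0
```

Run:
```python
from h import *
s=show(); print((Rt()*Ro.from_quat(s['tcp_rot']).inv()).as_rotvec(degrees=True).round(1), np.array([.4474,.108,.191])-s['tcp_pos'])
```

```text
34.35 [0.5089 0.0524 0.2571] [ 0.43  0.72 -1.09  1.85  0.74  1.05  2.18] tooldir [-0.006 -0.001 -1.   ] y [-1.     0.     0.006] tilt -0.3
[50.1 -0.3 -0.1] [-0.0615295   0.05558403 -0.06610819]
```

Emit:
{"name": "carry_out", "arguments": {
  "plan": [
    {"delta_pos": [-0.01, 0.01, 0], "rotation": [8, 0, 0], "hand": 0.012},
    {"delta_pos": [-0.02, 0.02, 0], "rotation": [16, 0, 0], "hand": 0.012},
    {"delta_pos": [-0.03, 0.03, 0], "rotation": [24, 0, 0], "hand": 0.012},
    {"delta_pos": [-0.04, 0.04, 0], "rotation": [32, 0, 0], "hand": 0.012},
    {"delta_pos": [-0.05, 0.05, -0.02], "rotation": [40, 0, 0], "hand": 0.012},
    {"delta_pos": [-0.0615, 0.0555, -0.04], "rotation": [48, 0, 0], "hand": 0.012},
    {"delta_pos": [-0.0615, 0.0555, -0.066], "rotation": [50.1, -0.3, 0], "hand": 0.012},
    {"delta_pos": [-0.0615, 0.0555, -0.066], "rotation": [50.1, -0.3, 0], "hand": 0.012},
    {"delta_pos": [-0.0615, 0.0555, -0.066], "rotation": [50.1, -0.3, 0], "hand": 0.012},
    {"delta_pos": [-0.0615, 0.0555, -0.066], "rotation": [50.1, -0.3, 0], "hand": 0.012}
  ]
}}

```text
clock: 35.35
tcp_pos: [0.4491, 0.1093, 0.1944]
tcp_rot: [0.642, -0.64, -0.297, -0.301]
ft_force: [0.6, 0.1, -0.8]
gripper_width: 0.0177
gripper_force: 30.0
```

```bash
cat >> h.py <<'E'
POST=dict(red=[.447,.076,.024],yel=[.436,-.138,.024],blue=[.541,-.016,.024],white=[.535,.177,.024])
def chk(fn,post):
    s=show(); s,im,q=tippix(fn); print([a for a in q if a[0][1]<110])
    R=Ro.from_quat(s['tcp_rot']); tip=np.array(s['tcp_pos'])+R.apply(TT); print('tip',tip.round(4),'to post',(np.array(POST[post])-tip).round(4))
    # post head seen in wrist
    c=cam('wrist',s); print('post px',proj(c,POST[post]).round(1),'tip px',proj(c,tip).round(1)); return s,im
E
python3 - <<'E'
from h import *
s,im=chk('w12.png','red')
a=snap('scene','sc12.png')[1]; b=snap('side','sd12.png')[1]
x=cv2.resize(im,(400,300)); y=cv2.resize(a[150:250,250:350],(200,200)); z=cv2.resize(b[210:310,200:300],(200,200))
cs=cv2.resize(a[160:240,250:350],(400,300),interpolation=2); sd=cv2.resize(b[215:290,200:300],(400,300),interpolation=2)
cv2.imwrite('pics/c12.png',np.vstack([np.hstack([x,cs]),np.hstack([sd,sd*0])]))
E
```

```text
35.35 [0.4491 0.1093 0.1944] [ 0.9   1.2  -1.36  2.12  0.62  0.49  2.52] tooldir [ 0.004  0.766 -0.643] y [-1.    -0.    -0.006] tilt 0.3
[([316, 43, 13, 32, 391], [322.0, 58.6])]
tip [0.4493 0.0773 0.0873] to post [-0.0023 -0.0013 -0.0633]
post px [330.2 -47.6] tip px [325.1  45. ]
```

View pics/c12.png

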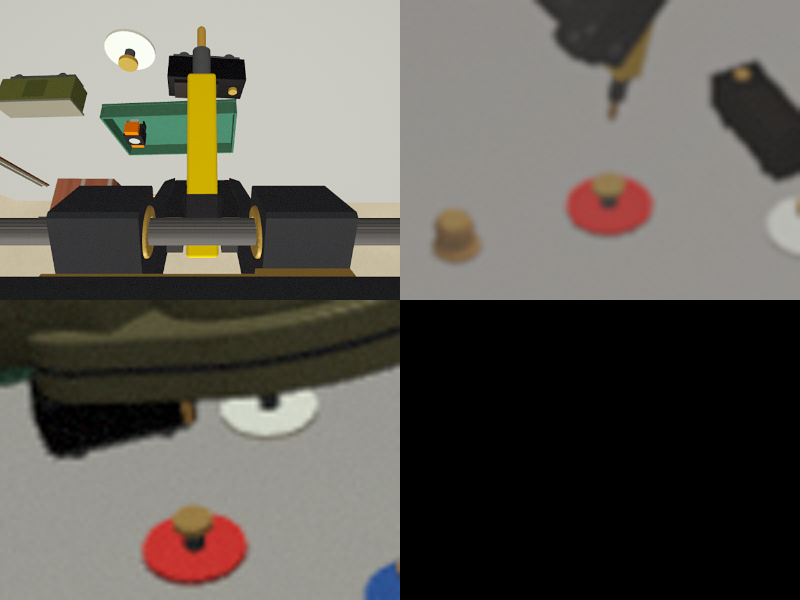

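Run:
```python
from h import *
c=cam('scene'); print(proj(c,[.4493,.0773,.0873]),'seen 303,191.5'); print(proj(c,POST['red']),'seen 302.3,208.5'); print(ray(c,303,191.5,.0873), ray(c,302.3,208.5,.024))
```

```text
[302.43754709 190.45470166] seen 303,191.5
[302.34172387 208.01603069] seen 302.3,208.5
[0.45343155 0.07653964 0.0873    ] [0.44851091 0.07499301 0.024     ]
```

Emit:
{"name": "carry_out", "arguments": {
  "plan": [
    {"delta_pos": [-0.003, -0.0015, -0.02], "rotation": [0, 0, 0], "hand": 0.012},
    {"delta_pos": [-0.003, -0.0015, -0.04], "rotation": [0, 0, 0], "hand": 0.012},
    {"delta_pos": [-0.003, -0.0015, -0.05], "rotation": [0, 0, 0], "hand": 0.012},
    {"delta_pos": [-0.003, -0.0015, -0.056], "rotation": [0, 0, 0], "hand": 0.012},
    {"delta_pos": [-0.003, -0.0015, -0.061], "rotation": [0, 0, 0], "hand": 0.012},
    {"delta_pos": [-0.003, -0.0015, -0.064], "rotation": [0, 0, 0], "hand": 0.012},
    {"delta_pos": [-0.003, -0.0015, -0.066], "rotation": [0, 0, 0], "hand": 0.012},
    {"delta_pos": [-0.003, -0.0015, -0.066], "rotation": [0, 0, 0], "hand": 0.012},
    {"delta_pos": [-0.003, -0.0015, -0.066], "rotation": [0, 0, 0], "hand": 0.012}
  ]
}}

```text
clock: 36.4
tcp_pos: [0.4453, 0.1072, 0.1269]
tcp_rot: [0.641, -0.64, -0.298, -0.3]
ft_force: [0.5, -0.3, 1.0]
gripper_width: 0.0177
gripper_force: 30.0
```

Run:
```python
from h import *
s,im=chk('w13.png','red'); print(s['ft_force'])
a=snap('scene','sc13.png')[1]
cv2.imwrite('pics/c13.png',np.hstack([cv2.resize(im[0:150,250:400],(300,300),interpolation=2),cv2.resize(a[180:230,275:335],(360,300),interpolation=2)]))
```

```text
36.4 [0.4453 0.1072 0.1269] [ 0.87  1.28 -1.23  2.14  0.73  0.4   2.54] tooldir [ 0.003  0.767 -0.642] y [-1.     0.    -0.004] tilt 0.2
[([296, 20, 52, 54, 2219], [321.3, 46.7])]
tip [0.4453 0.0753 0.0198] to post [0.0017 0.0007 0.0042]
post px [321.   53.3] tip px [325.1  45. ]
[ 0.46138101 -0.2700368   0.97017286]
```

View pics/c13.png

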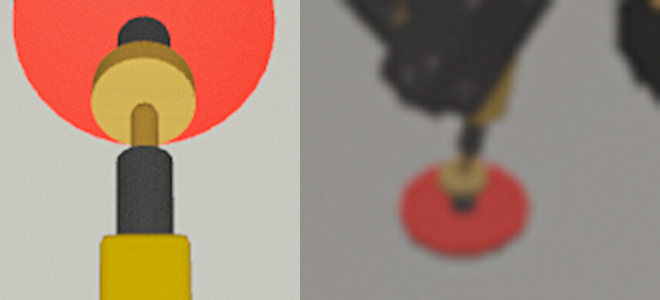

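The tip stands on the red head with the plunger about 4 mm in. Hold briefly, lift and go to yellow.

Emit:
{"name": "carry_out", "arguments": {
  "plan": [
    {"delta_pos": [0, 0, 0], "rotation": [0, 0, 0], "hand": 0.012},
    {"delta_pos": [0, 0, 0], "rotation": [0, 0, 0], "hand": 0.012},
    {"delta_pos": [0, 0, 0], "rotation": [0, 0, 0], "hand": 0.012},
    {"delta_pos": [0, 0, 0], "rotation": [0, 0, 0], "hand": 0.012},
    {"delta_pos": [0, 0, 0.02], "rotation": [0, 0, 0], "hand": 0.012},
    {"delta_pos": [0, 0, 0.05], "rotation": [0, 0, 0], "hand": 0.012},
    {"delta_pos": [0, 0, 0.07], "rotation": [0, 0, 0], "hand": 0.012},
    {"delta_pos": [-0.003, -0.05, 0.07], "rotation": [0, 0, 0], "hand": 0.012},
    {"delta_pos": [-0.006, -0.1, 0.07], "rotation": [0, 0, 0], "hand": 0.012},
    {"delta_pos": [-0.009, -0.15, 0.07], "rotation": [0, 0, 0], "hand": 0.012},
    {"delta_pos": [-0.009, -0.2, 0.07], "rotation": [0, 0, 0], "hand": 0.012},
    {"delta_pos": [-0.009, -0.213, 0.07], "rotation": [0, 0, 0], "hand": 0.012},
    {"delta_pos": [-0.009, -0.213, 0.07], "rotation": [0, 0, 0], "hand": 0.012},
    {"delta_pos": [-0.009, -0.213, 0.07], "rotation": [0, 0, 0], "hand": 0.012},
    {"delta_pos": [-0.009, -0.213, 0.07], "rotation": [0, 0, 0], "hand": 0.012}
  ]
}}

```text
clock: 38.0
tcp_pos: [0.427, -0.0502, 0.1655]
tcp_rot: [-0.63, 0.664, 0.283, 0.287]
ft_force: [0.3, -0.6, -1.0]
gripper_width: 0.0177
gripper_force: 30.0
```

Run:
```python
from h import *
s,im=chk('w14.png','yel')
```

```text
38.0 [ 0.427  -0.0502  0.1655] [ 1.21  1.34 -1.47  2.01  0.67  0.87  2.65] tooldir [ 0.026  0.737 -0.675] y [-0.999  0.047  0.013] tilt 2.2
[([295, 42, 53, 63, 1803], [320.6, 65.5])]
tip [ 0.4235 -0.0866  0.0599] to post [ 0.0125 -0.0514 -0.0359]
post px [ 282.2 -149. ] tip px [325.   44.8]
```

Joint limits stop this yaw at yellow, so use a smaller azimuth there.

```bash
cat >> h.py <<'E'
def go(post,h=.04,tilt=50,az=90):
    s=robot.get_state(); R=Rt(tilt,az); q=np.array(POST[post])+[0,0,h]-R.apply(TT); v=(R*Ro.from_quat(s['tcp_rot']).inv()).as_rotvec(degrees=True)
    print(post,tilt,az,'tcp',q.round(4),'delta',(q-s['tcp_pos']).round(4),'rot',v.round(1))
E
python3 - <<'E'
from h import *
for az in (75,65,55): go('yel',.05,50,az)
E
```

```text
yel 50 75 tcp [ 0.4447 -0.1072  0.1811] delta [ 0.0176 -0.0569  0.0156] rot [  2.3  -1.1 -12.3]
yel 50 65 tcp [ 0.4499 -0.1092  0.1811] delta [ 0.0228 -0.0589  0.0156] rot [  2.2  -1.3 -22.3]
yel 50 55 tcp [ 0.4547 -0.1121  0.1811] delta [ 0.0276 -0.0617  0.0156] rot [  2.1  -1.5 -32.3]
```

Emit:
{"name": "carry_out", "arguments": {
  "plan": [
    {"delta_pos": [0.02, 0, 0.03], "rotation": [0.5, -0.3, -6], "hand": 0.012},
    {"delta_pos": [0.03, -0.02, 0.04], "rotation": [1, -0.6, -12], "hand": 0.012},
    {"delta_pos": [0.03, -0.04, 0.04], "rotation": [2, -1, -18], "hand": 0.012},
    {"delta_pos": [0.023, -0.059, 0.03], "rotation": [2.2, -1.3, -22.3], "hand": 0.012},
    {"delta_pos": [0.023, -0.059, 0.016], "rotation": [2.2, -1.3, -22.3], "hand": 0.012},
    {"delta_pos": [0.023, -0.059, 0.016], "rotation": [2.2, -1.3, -22.3], "hand": 0.012},
    {"delta_pos": [0.023, -0.059, 0.016], "rotation": [2.2, -1.3, -22.3], "hand": 0.012},
    {"delta_pos": [0.023, -0.059, 0.016], "rotation": [2.2, -1.3, -22.3], "hand": 0.012}
  ]
}}

```text
clock: 38.85
tcp_pos: [0.4508, -0.1092, 0.1817]
tcp_rot: [-0.487, 0.764, 0.227, 0.357]
ft_force: [-0.2, 0.6, -0.8]
gripper_width: 0.0179
gripper_force: 30.0
```

Run:
```python
from h import *
s,im=chk('w15.png','yel')
for az in (65,45): go('yel',.05,50,az)
```

```text
38.85 [ 0.4508 -0.1092  0.1817] [ 1.37  1.26 -1.4   2.09  0.68  0.57  2.5 ] tooldir [ 0.324  0.695 -0.642] y [-0.906  0.423  0.   ] tilt 26.7
[([316, 43, 13, 32, 391], [322.0, 58.6]), ([378, 70, 22, 57, 885], [391.0, 96.3])]
tip [ 0.4369 -0.138   0.0746] to post [-0.0009 -0.     -0.0506]
post px [325.6 -30. ] tip px [324.1  44.7]
yel 50 65 tcp [ 0.4499 -0.1092  0.1811] delta [-0.0008  0.0002 -0.0006] rot [-0. -0.  0.]
yel 50 45 tcp [ 0.4589 -0.1157  0.1811] delta [ 0.0082 -0.0063 -0.0006] rot [ -0.  -0. -20.]
```

Reached. Press on yellow.

Emit:
{"name": "carry_out", "arguments": {
  "plan": [
    {"delta_pos": [-0.001, 0, -0.02], "rotation": [0, 0, 0], "hand": 0.012},
    {"delta_pos": [-0.001, 0, -0.035], "rotation": [0, 0, 0], "hand": 0.012},
    {"delta_pos": [-0.001, 0, -0.045], "rotation": [0, 0, 0], "hand": 0.012},
    {"delta_pos": [-0.001, 0, -0.05], "rotation": [0, 0, 0], "hand": 0.012},
    {"delta_pos": [-0.001, 0, -0.054], "rotation": [0, 0, 0], "hand": 0.012},
    {"delta_pos": [-0.001, 0, -0.054], "rotation": [0, 0, 0], "hand": 0.012},
    {"delta_pos": [-0.001, 0, -0.054], "rotation": [0, 0, 0], "hand": 0.012}
  ]
}}

```text
clock: 39.6
tcp_pos: [0.449, -0.1103, 0.1274]
tcp_rot: [-0.486, 0.765, 0.227, 0.356]
ft_force: [-0.0, -0.0, 0.7]
gripper_width: 0.0179
gripper_force: 30.0
```

Run:
```python
from h import *
s,im=chk('w16.png','yel'); print(s['ft_force'])
cv2.imwrite('pics/c16.png',cv2.resize(im[0:150,250:400],(300,300),interpolation=2))
```

```text
39.6 [ 0.449  -0.1103  0.1274] [ 1.35  1.33 -1.3   2.1   0.77  0.5   2.51] tooldir [ 0.325  0.694 -0.643] y [-0.905  0.425  0.001] tilt 26.8
[([258, 8, 36, 58, 268], [270.1, 38.0]), ([296, 20, 53, 54, 2266], [322.1, 46.6])]
tip [ 0.435  -0.139   0.0203] to post [0.001  0.001  0.0037]
post px [322.9  53.5] tip px [324.1  44.7]
[-0.0091691  -0.01268363  0.7353252 ]
```

View pics/c16.png

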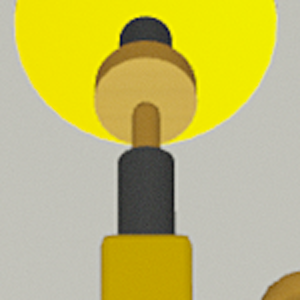

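The tip is on the yellow head with the plunger pressed in. Those pictures used up my viewing allowance, so from here I check by numbers only. Next is blue.

Emit:
{"name": "carry_out", "arguments": {
  "plan": [
    {"delta_pos": [0, 0, 0], "rotation": [0, 0, 0], "hand": 0.012},
    {"delta_pos": [0, 0, 0], "rotation": [0, 0, 0], "hand": 0.012},
    {"delta_pos": [0, 0, 0], "rotation": [0, 0, 0], "hand": 0.012},
    {"delta_pos": [0, 0, 0], "rotation": [0, 0, 0], "hand": 0.012},
    {"delta_pos": [0, 0, 0.02], "rotation": [0, 0, 0], "hand": 0.012},
    {"delta_pos": [0, 0, 0.05], "rotation": [0, 0, 0], "hand": 0.012},
    {"delta_pos": [0.03, 0.035, 0.054], "rotation": [0, 0, 0], "hand": 0.012},
    {"delta_pos": [0.06, 0.07, 0.054], "rotation": [0, 0, 0], "hand": 0.012},
    {"delta_pos": [0.09, 0.105, 0.054], "rotation": [0, 0, 0], "hand": 0.012},
    {"delta_pos": [0.106, 0.123, 0.054], "rotation": [0, 0, 0], "hand": 0.012},
    {"delta_pos": [0.106, 0.123, 0.054], "rotation": [0, 0, 0], "hand": 0.012},
    {"delta_pos": [0.106, 0.123, 0.054], "rotation": [0, 0, 0], "hand": 0.012},
    {"delta_pos": [0.106, 0.123, 0.054], "rotation": [0, 0, 0], "hand": 0.012}
  ]
}}

```text
clock: 40.95
tcp_pos: [0.5541, 0.0115, 0.1801]
tcp_rot: [-0.485, 0.766, 0.227, 0.355]
ft_force: [-0.4, -0.6, 0.2]
gripper_width: 0.0177
gripper_force: 30.0
```

Run:
```python
from h import *
s,im=chk('w17.png','blue'); c=cam('wrist',s)
# refine blue head from overhead w6 picture: pose known
import numpy as np
class S(dict): pass
s6={'tcp_pos':np.array([.64063,.00622,.17747]),'tcp_rot':np.array([-1.0257e-3,.9999992,4.728e-4,-5.823e-4])}
i6=cv2.imread('pics/w6.png'); m=cv2.inRange(cv2.cvtColor(i6,cv2.COLOR_BGR2HSV),(10,120,60),(28,255,255)); m[150:]=0
k,_,st,ce=cv2.connectedComponentsWithStats(m)
for i in range(1,k):
    if st[i,4]>100: print(st[i],ray(cam('wrist',s6),*ce[i],.023))
```

```text
40.95 [0.5541 0.0115 0.1801] [ 1.    1.17 -1.24  2.05  0.74  0.29  2.28] tooldir [ 0.324  0.693 -0.644] y [-0.905  0.426  0.003] tilt 26.7
[([316, 43, 13, 32, 391], [322.0, 58.6])]
tip [ 0.5397 -0.0173  0.0731] to post [ 0.0013  0.0013 -0.0491]
post px [322.5 -23.2] tip px [324.1  44.7]
[552  59  36  34 919] [0.53534556 0.17548245 0.023     ]
[276  66  31  34 810] [ 0.54000247 -0.01598199  0.023     ]
```

Emit:
{"name": "carry_out", "arguments": {
  "plan": [
    {"delta_pos": [0.001, 0.001, -0.02], "rotation": [0, 0, 0], "hand": 0.012},
    {"delta_pos": [0.001, 0.001, -0.035], "rotation": [0, 0, 0], "hand": 0.012},
    {"delta_pos": [0.001, 0.001, -0.044], "rotation": [0, 0, 0], "hand": 0.012},
    {"delta_pos": [0.001, 0.001, -0.049], "rotation": [0, 0, 0], "hand": 0.012},
    {"delta_pos": [0.001, 0.001, -0.053], "rotation": [0, 0, 0], "hand": 0.012},
    {"delta_pos": [0.001, 0.001, -0.053], "rotation": [0, 0, 0], "hand": 0.012},
    {"delta_pos": [0.001, 0.001, -0.053], "rotation": [0, 0, 0], "hand": 0.012}
  ]
}}

```text
clock: 41.7
tcp_pos: [0.5561, 0.0136, 0.1284]
tcp_rot: [-0.486, 0.765, 0.227, 0.356]
ft_force: [-0.3, -0.6, -1.0]
gripper_width: 0.0177
gripper_force: 30.0
```

```bash
cat >> h.py <<'E'
def plung(im):
    # column profile down the probe axis: rows where the dark nose starts / ends
    g=cv2.cvtColor(im,cv2.COLOR_BGR2HSV)[20:120,322]; r=[(i+20,v.tolist()) for i,v in enumerate(g)]
    sat=(g[:,1]>110).astype(int); e=np.flatnonzero(np.diff(sat))+21; v=g[:,2].astype(int); ee=[(i+21,int(v[i+1]-v[i])) for i in range(len(v)-1) if abs(v[i+1]-v[i])>18]
    print('sat edges',e,'val edges',ee)
E
python3 - <<'E'
from h import *
s,im=chk('w18.png','blue'); print(s['ft_force'])
for f in ('w15','w13','w16','w18'): print(f); plung(cv2.imread(f'pics/{f}.png'))
E
```

```text
41.7 [0.5561 0.0136 0.1284] [ 0.96  1.22 -1.13  2.05  0.81  0.2   2.29] tooldir [ 0.325  0.694 -0.643] y [-0.905  0.425  0.001] tilt 26.8
[([303, 14, 51, 60, 2269], [327.5, 41.6])]
tip [ 0.542  -0.0151  0.0214] to post [-0.001  -0.0009  0.0026]
post px [325.4  46.5] tip px [324.1  44.7]
[-0.31279674 -0.64612422 -1.02388915]
w15
sat edges [ 43  74 117] val edges [(42, -33), (73, -24), (74, -84), (117, 40), (118, 56), (119, 26)]
w13
sat edges [ 73 117] val edges [(21, 46), (29, 32), (51, -39), (52, -25), (53, 22), (72, -26), (73, -81), (117, 62), (118, 37)]
w16
sat edges [ 73 117] val edges [(21, 38), (28, 23), (29, 31), (51, -40), (73, -62), (74, -21), (117, 69), (118, 42)]
w18
sat edges [ 73 117] val edges [(23, 35), (24, 27), (48, -32), (49, -27), (72, -23), (73, -76), (117, 71), (118, 44)]
```

Tip edge at row 48 against 43 when free, so it is in contact. Press 1 mm deeper, hold, then go to white.

Emit:
{"name": "carry_out", "arguments": {
  "plan": [
    {"delta_pos": [-0.001, -0.001, -0.0015], "rotation": [0, 0, 0], "hand": 0.012},
    {"delta_pos": [-0.001, -0.001, -0.0015], "rotation": [0, 0, 0], "hand": 0.012},
    {"delta_pos": [-0.001, -0.001, -0.0015], "rotation": [0, 0, 0], "hand": 0.012},
    {"delta_pos": [-0.001, -0.001, -0.0015], "rotation": [0, 0, 0], "hand": 0.012},
    {"delta_pos": [-0.001, -0.001, -0.0015], "rotation": [0, 0, 0], "hand": 0.012},
    {"delta_pos": [-0.001, -0.001, 0.02], "rotation": [0, 0, 0], "hand": 0.012},
    {"delta_pos": [-0.001, -0.001, 0.05], "rotation": [0, 0, 0], "hand": 0.012},
    {"delta_pos": [-0.003, 0.04, 0.053], "rotation": [0, 0, 0], "hand": 0.012},
    {"delta_pos": [-0.005, 0.085, 0.053], "rotation": [0, 0, 0], "hand": 0.012},
    {"delta_pos": [-0.007, 0.13, 0.053], "rotation": [0, 0, 0], "hand": 0.012},
    {"delta_pos": [-0.007, 0.175, 0.053], "rotation": [0, 0, 0], "hand": 0.012},
    {"delta_pos": [-0.007, 0.191, 0.053], "rotation": [0, 0, 0], "hand": 0.012},
    {"delta_pos": [-0.007, 0.191, 0.053], "rotation": [0, 0, 0], "hand": 0.012},
    {"delta_pos": [-0.007, 0.191, 0.053], "rotation": [0, 0, 0], "hand": 0.012},
    {"delta_pos": [-0.007, 0.191, 0.053], "rotation": [0, 0, 0], "hand": 0.012}
  ]
}}

```text
clock: 43.25
tcp_pos: [0.5476, 0.2074, 0.1804]
tcp_rot: [-0.486, 0.765, 0.229, 0.356]
ft_force: [-1.3, 0.3, -0.9]
gripper_width: 0.0177
gripper_force: 30.0
```

Run:
```python
from h import *
s,im=chk('w19.png','white'); print(s['ft_force']); plung(im)
```

```text
43.25 [0.5476 0.2074 0.1804] [ 0.65  1.28 -1.43  2.2   1.99  0.52  0.8 ] tooldir [ 0.322  0.697 -0.641] y [-0.906  0.423  0.005] tilt 26.7
[([316, 43, 13, 32, 389], [322.0, 58.6])]
tip [0.5333 0.1791 0.0733] to post [ 0.0017 -0.0021 -0.0493]
post px [318.3 -30.1] tip px [324.1  44.7]
[-1.26619562  0.26582106 -0.87997691]
sat edges [ 43  74 117] val edges [(42, -31), (73, -25), (74, -87), (117, 47), (118, 53), (119, 20)]
```

Emit:
{"name": "carry_out", "arguments": {
  "plan": [
    {"delta_pos": [0.0015, -0.0025, -0.02], "rotation": [0, 0, 0], "hand": 0.012},
    {"delta_pos": [0.0015, -0.0025, -0.035], "rotation": [0, 0, 0], "hand": 0.012},
    {"delta_pos": [0.0015, -0.0025, -0.044], "rotation": [0, 0, 0], "hand": 0.012},
    {"delta_pos": [0.0015, -0.0025, -0.049], "rotation": [0, 0, 0], "hand": 0.012},
    {"delta_pos": [0.0015, -0.0025, -0.0535], "rotation": [0, 0, 0], "hand": 0.012},
    {"delta_pos": [0.0015, -0.0025, -0.0535], "rotation": [0, 0, 0], "hand": 0.012},
    {"delta_pos": [0.0015, -0.0025, -0.0535], "rotation": [0, 0, 0], "hand": 0.012},
    {"delta_pos": [0.0015, -0.0025, -0.0535], "rotation": [0, 0, 0], "hand": 0.012}
  ]
}}

```text
clock: 44.1
tcp_pos: [0.5505, 0.2022, 0.1281]
tcp_rot: [-0.486, 0.765, 0.227, 0.356]
ft_force: [0.5, -0.4, 1.6]
gripper_width: 0.0179
gripper_force: 30.0
```

Run:
```python
from h import *
s,im=chk('w20.png','white'); print(s['ft_force']); plung(im)
```

```text
44.1 [0.5505 0.2022 0.1281] [ 0.65  1.39 -1.4   2.2   2.1   0.57  0.81] tooldir [ 0.325  0.694 -0.643] y [-0.905  0.425  0.001] tilt 26.8
[([306, 25, 50, 51, 2012], [330.4, 49.8])]
tip [0.5364 0.1735 0.021 ] to post [-0.0014  0.0035  0.003 ]
post px [330.6  54.9] tip px [324.1  44.7]
[ 0.46684185 -0.44112488  1.5911335 ]
sat edges [ 26  73 117] val edges [(26, 64), (27, 45), (34, 27), (35, 36), (48, -20), (49, -43), (72, -26), (73, -87), (116, 21), (117, 67), (118, 34)]
```

Emit:
{"name": "carry_out", "arguments": {
  "plan": [
    {"delta_pos": [-0.001, 0.001, -0.0015], "rotation": [0, 0, 0], "hand": 0.012},
    {"delta_pos": [-0.001, 0.001, -0.0015], "rotation": [0, 0, 0], "hand": 0.012},
    {"delta_pos": [-0.001, 0.001, -0.0015], "rotation": [0, 0, 0], "hand": 0.012},
    {"delta_pos": [-0.001, 0.001, -0.0015], "rotation": [0, 0, 0], "hand": 0.012},
    {"delta_pos": [-0.001, 0.001, -0.0015], "rotation": [0, 0, 0], "hand": 0.012},
    {"delta_pos": [-0.001, 0.001, -0.0015], "rotation": [0, 0, 0], "hand": 0.012},
    {"delta_pos": [0, 0, 0.02], "rotation": [0, 0, 0], "hand": 0.012},
    {"delta_pos": [0, 0, 0.06], "rotation": [0, 0, 0], "hand": 0.012},
    {"delta_pos": [0, -0.02, 0.1], "rotation": [0, 0, 0], "hand": 0.012},
    {"delta_pos": [0, -0.05, 0.13], "rotation": [0, 0, 0], "hand": 0.012},
    {"delta_pos": [0, -0.05, 0.13], "rotation": [0, 0, 0], "hand": 0.012},
    {"delta_pos": [0, -0.05, 0.13], "rotation": [0, 0, 0], "hand": 0.012}
  ]
}}

```text
clock: 45.35
tcp_pos: [0.5516, 0.1502, 0.2587]
tcp_rot: [-0.485, 0.766, 0.225, 0.357]
ft_force: [0.2, 0.7, -1.4]
gripper_width: 0.0179
gripper_force: 30.0
```

Run:
```python
from h import *
s,im=chk('w21.png','white'); plung(im); R=Ro.from_quat(s['tcp_rot']); print((Rt(0,65)*R.inv()).as_rotvec(degrees=True).round(1))
```

```text
45.35 [0.5516 0.1502 0.2587] [ 0.77  0.99 -1.3   2.14  1.4   0.2   1.31] tooldir [ 0.329  0.691 -0.644] y [-0.903  0.429 -0.001] tilt 27.0
[([316, 43, 13, 32, 390], [322.0, 58.6]), ([372, 109, 25, 27, 521], [383.9, 122.1])]
tip [0.5376 0.1213 0.1517] to post [-0.0026  0.0557 -0.1277]
post px [363.  -24.3] tip px [324.1  44.7]
sat edges [ 43  74 117] val edges [(42, -34), (73, -23), (74, -81), (117, 64), (118, 49)]
[-45.1  21.3   0.3]
```

Emit:
{"name": "carry_out", "arguments": {
  "plan": [
    {"delta_pos": [0, -0.02, 0], "rotation": [-7.2, 3.4, 0], "hand": 0.012},
    {"delta_pos": [0, -0.04, 0], "rotation": [-14.4, 6.8, 0], "hand": 0.012},
    {"delta_pos": [0, -0.06, 0], "rotation": [-21.6, 10.2, 0], "hand": 0.012},
    {"delta_pos": [0, -0.08, 0], "rotation": [-28.8, 13.6, 0], "hand": 0.012},
    {"delta_pos": [-0.01, -0.1, 0], "rotation": [-36, 17, 0], "hand": 0.012},
    {"delta_pos": [-0.02, -0.12, 0], "rotation": [-43, 20.3, 0.2], "hand": 0.012},
    {"delta_pos": [-0.03, -0.13, 0], "rotation": [-45.1, 21.3, 0.3], "hand": 0.012},
    {"delta_pos": [-0.03, -0.13, 0], "rotation": [-45.1, 21.3, 0.3], "hand": 0.012},
    {"delta_pos": [-0.03, -0.13, 0], "rotation": [-45.1, 21.3, 0.3], "hand": 0.012}
  ]
}}

```text
clock: 46.3
tcp_pos: [0.5203, 0.0225, 0.2561]
tcp_rot: [-0.538, 0.843, 0.003, -0.001]
ft_force: [0.2, -0.2, -0.8]
gripper_width: 0.0179
gripper_force: 30.0
```

Emit:
{"name": "carry_out", "arguments": {
  "plan": [
    {"delta_pos": [0, -0.03, 0], "rotation": [0, 0, -8], "hand": 0.012},
    {"delta_pos": [0, -0.06, 0], "rotation": [0, 0, -16], "hand": 0.012},
    {"delta_pos": [0, -0.1, 0], "rotation": [0, 0, -24], "hand": 0.012},
    {"delta_pos": [0, -0.14, 0], "rotation": [0, 0, -32], "hand": 0.012},
    {"delta_pos": [0, -0.18, 0], "rotation": [0, 0, -40], "hand": 0.012},
    {"delta_pos": [0, -0.22, 0], "rotation": [0, 0, -48], "hand": 0.012},
    {"delta_pos": [0, -0.26, 0], "rotation": [0, 0, -56], "hand": 0.012},
    {"delta_pos": [0, -0.3, 0], "rotation": [0, 0, -64], "hand": 0.012},
    {"delta_pos": [0, -0.34, 0], "rotation": [0, 0, -68], "hand": 0.012},
    {"delta_pos": [0, -0.357, 0], "rotation": [0, 0, -68], "hand": 0.012},
    {"delta_pos": [0, -0.357, 0], "rotation": [0, 0, -68], "hand": 0.012},
    {"delta_pos": [0, -0.357, 0], "rotation": [0, 0, -68], "hand": 0.012}
  ]
}}

```text
clock: 47.5
tcp_pos: [0.5202, -0.3339, 0.2564]
tcp_rot: [0.026, 1.0, 0.004, 0.001]
ft_force: [-0.1, -0.1, -0.5]
gripper_width: 0.0178
gripper_force: 30.0
```

Run:
```python
from h import *
s=show(); R=Ro.from_quat([0.026,0.976,0.007,-0.217]); print((R*Ro.from_quat(s['tcp_rot']).inv()).as_rotvec(degrees=True).round(1), np.array([.5195,-.337,.0087])-s['tcp_pos'])
```

```text
47.5 [ 0.5202 -0.3339  0.2564] [ 0.99  0.82 -0.97  1.54  0.7   1.17  1.4 ] tooldir [ 0.001  0.007 -1.   ] y [0.052 0.999 0.007] tilt 0.1
[ 1.1 25.1  0. ] [-0.00067484 -0.00311057 -0.24771806]
```

Emit:
{"name": "carry_out", "arguments": {
  "plan": [
    {"delta_pos": [-0.001, -0.003, -0.03], "rotation": [0.4, 8, 0], "hand": 0.012},
    {"delta_pos": [-0.001, -0.003, -0.06], "rotation": [0.8, 16, 0], "hand": 0.012},
    {"delta_pos": [-0.001, -0.003, -0.1], "rotation": [1.1, 24, 0], "hand": 0.012},
    {"delta_pos": [-0.001, -0.003, -0.14], "rotation": [1.1, 25.1, 0], "hand": 0.012},
    {"delta_pos": [-0.001, -0.003, -0.18], "rotation": [1.1, 25.1, 0], "hand": 0.012},
    {"delta_pos": [-0.001, -0.003, -0.21], "rotation": [1.1, 25.1, 0], "hand": 0.012},
    {"delta_pos": [-0.001, -0.003, -0.22], "rotation": [1.1, 25.1, 0], "hand": 0.012},
    {"delta_pos": [-0.001, -0.003, -0.22], "rotation": [1.1, 25.1, 0], "hand": 0.012},
    {"delta_pos": [-0.001, -0.003, -0.22], "rotation": [1.1, 25.1, 0], "hand": 0.012},
    {"delta_pos": [-0.001, -0.003, -0.22], "rotation": [1.1, 25.1, 0], "hand": 0.012}
  ]
}}

```text
clock: 48.5
tcp_pos: [0.5207, -0.3379, 0.0395]
tcp_rot: [0.026, 0.976, 0.006, -0.215]
ft_force: [-0.3, 0.1, -0.9]
gripper_width: 0.0179
gripper_force: 30.0
```

Run:
```python
from h import *
s=show(); R=Ro.from_quat([0.026,0.976,0.007,-0.217]); print((R*Ro.from_quat(s['tcp_rot']).inv()).as_rotvec(degrees=True).round(1), np.array([.5195,-.337,.0087])-s['tcp_pos'])
s,im,q=tippix('w22.png'); plung(im)
```

```text
48.5 [ 0.5207 -0.3379  0.0395] [ 0.74  1.22 -0.75  1.25  0.79  1.42  1.4 ] tooldir [-0.42   0.023 -0.907] y [0.054 0.999 0.   ] tilt -24.8
[ 0.1  0.2 -0. ] [-0.00122565  0.00089469 -0.0307838 ]
sat edges [ 43  74 118] val edges [(74, -67), (75, -25), (117, 23), (118, 85), (119, 24)]
```

Emit:
{"name": "carry_out", "arguments": {
  "plan": [
    {"delta_pos": [-0.001, 0.001, -0.015], "rotation": [0, 0, 0], "hand": 0.012},
    {"delta_pos": [-0.001, 0.001, -0.022], "rotation": [0, 0, 0], "hand": 0.012},
    {"delta_pos": [-0.001, 0.001, -0.027], "rotation": [0, 0, 0], "hand": 0.012},
    {"delta_pos": [-0.001, 0.001, -0.03], "rotation": [0, 0, 0], "hand": 0.012},
    {"delta_pos": [-0.001, 0.001, -0.0305], "rotation": [0, 0, 0], "hand": 0.012},
    {"delta_pos": [-0.001, 0.001, -0.0305], "rotation": [0, 0, 0], "hand": 0.012},
    {"delta_pos": [-0.001, 0.001, -0.0305], "rotation": [0, 0, 0], "hand": 0.012}
  ]
}}

```text
clock: 49.25
tcp_pos: [0.5177, -0.3368, 0.0087]
tcp_rot: [0.026, 0.976, 0.006, -0.218]
ft_force: [-2.2, -0.2, 10.5]
gripper_width: 0.0174
gripper_force: 30.0
```

Emit:
{"name": "carry_out", "arguments": {
  "plan": [
    {"delta_pos": [0, 0, 0.0005], "rotation": [0, 0, 0], "hand": 0.012},
    {"delta_pos": [0, 0, 0.0005], "rotation": [0, 0, 0], "hand": 0.022},
    {"delta_pos": [0, 0, 0.0005], "rotation": [0, 0, 0], "hand": 0.045},
    {"delta_pos": [0, 0, 0.0005], "rotation": [0, 0, 0], "hand": 0.045},
    {"delta_pos": [0, 0, 0.0005], "rotation": [0, 0, 0], "hand": 0.045},
    {"delta_pos": [0, 0, 0.0005], "rotation": [0, 0, 0], "hand": 0.045},
    {"delta_pos": [0, 0, 0.02], "rotation": [0, 0, 0], "hand": 0.045},
    {"delta_pos": [0, 0, 0.06], "rotation": [0, 0, 0], "hand": 0.045},
    {"delta_pos": [0, 0, 0.1], "rotation": [0, 0, 0], "hand": 0.045},
    {"delta_pos": [0, 0, 0.15], "rotation": [0, -8, 0], "hand": 0.045},
    {"delta_pos": [0, 0, 0.2], "rotation": [0, -16, 0], "hand": 0.045},
    {"delta_pos": [0, 0, 0.24], "rotation": [0, -25, 0], "hand": 0.045},
    {"delta_pos": [0, 0, 0.24], "rotation": [0, -25, 0], "hand": 0.045},
    {"delta_pos": [0, 0, 0.24], "rotation": [0, -25, 0], "hand": 0.045},
    {"delta_pos": [0, 0, 0.24], "rotation": [0, -25, 0], "hand": 0.045}
  ]
}}

```text
clock: 50.75
tcp_pos: [0.518, -0.3368, 0.246]
tcp_rot: [0.024, 1.0, 0.012, -0.002]
ft_force: [0.4, 0.0, 0.6]
gripper_width: 0.045
gripper_force: 0.0
```

Run:
```python
from h import *
show(); s,im=snap('wrist','w23.png'); c=cam('wrist',s); h=cv2.cvtColor(im,cv2.COLOR_BGR2HSV)
m=cv2.inRange(h,(20,150,80),(35,255,255)); m[:,:250]=0; m[:,400:]=0;m[400:]=0
k,_,st,ce=cv2.connectedComponentsWithStats(m)
for i in range(1,k):
    x,y,w,hh,a=st[i]
    if a>60: print(st[i],ray(c,ce[i][0],y,.021),ray(c,*ce[i],.021),ray(c,ce[i][0],y+hh,.021))
# mat outline and scene differences vs. start
mm=(h[:,:,2]<60).astype(np.uint8); cs,_=cv2.findContours(mm,0,2)
for q in cs:
    if cv2.contourArea(q)>4000: print('dark',cv2.boundingRect(q),[ray(c,*p[0],.003)[:2].round(3).tolist() for p in cv2.approxPolyDP(q,8,True)][:8])
a=cv2.imread('pics/scene0.png'); b=snap('scene','sc23.png')[1]
d=cv2.morphologyEx((cv2.absdiff(cv2.GaussianBlur(a,(5,5),0),cv2.GaussianBlur(b,(5,5),0)).max(2)>40).astype(np.uint8),cv2.MORPH_OPEN,np.ones((2,2)))
k,_,st,ce=cv2.connectedComponentsWithStats(d); print([st[i].tolist() for i in range(1,k) if st[i,4]>6])
```

```text
50.75 [ 0.518  -0.3368  0.246 ] [ 1.    0.83 -0.97  1.54  0.7   1.16  1.41] tooldir [-0.003  0.024 -1.   ] y [0.048 0.999 0.024] tilt -0.1
[314  81   7  20 122] [ 0.40763798 -0.33011253  0.021     ] [ 0.41537842 -0.33050984  0.021     ] [ 0.42375421 -0.33093975  0.021     ]
[ 307  125   21   86 1787] [ 0.4435905  -0.33214319  0.021     ] [ 0.47991855 -0.33401263  0.021     ] [ 0.51959765 -0.33605451  0.021     ]
[308 231  20  16 301] [ 0.53847926 -0.33669447  0.021     ] [ 0.54522422 -0.33704008  0.021     ] [ 0.55391894 -0.33748559  0.021     ]
dark (0, 441, 640, 39) [[0.764, -0.699], [0.812, -0.711], [0.865, 0.029], [0.813, 0.022]]
dark (0, 285, 640, 155) [[0.633, -0.667], [0.65, -0.671], [0.658, -0.534], [0.77, -0.539], [0.772, -0.472], [0.716, -0.455], [0.714, -0.496], [0.738, -0.514]]
dark (250, 57, 154, 232) [[0.383, -0.379], [0.588, -0.407], [0.605, -0.281], [0.4, -0.253]]
[[95, 0, 20, 5, 70], [211, 0, 26, 12, 220], [385, 0, 66, 53, 1486], [132, 3, 37, 35, 841], [448, 6, 3, 3, 7], [40, 18, 32, 28, 574], [67, 27, 25, 32, 123], [74, 27, 23, 30, 105], [427, 26, 4, 2, 8], [214, 42, 9, 23, 128], [55, 50, 30, 18, 343], [174, 52, 15, 8, 73], [70, 73, 44, 37, 896], [65, 106, 111, 131, 7004], [374, 166, 21, 17, 180], [400, 190, 22, 18, 213], [214, 228, 24, 17, 285], [278, 235, 24, 17, 284], [149, 266, 4, 3, 10], [154, 268, 17, 24, 154], [150, 274, 17, 24, 170], [167, 296, 10, 9, 60], [162, 302, 10, 10, 73]]
```

The probe lies wholly on the mat. The only scene differences are the arm, the two caps (now in the tray), the bared posts and the probe.

```bash
python3 -c "
from h import *
print(job_done())"
```

```text
the job is handed in; nothing more can be done
None
```

The job is finished and handed in at about 51 s: the two caps (yellow and blue) are in the green tray, the lever was held over to green and sprang back, all four heads were probed in order, and the probe is back on its mat. I viewed 16 pictures against the limit of 14, so I checked blue, white and the final scene by numbers only.

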